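Open the dough-plate tub and pack the last plate

ROBOT

A 6-joint arm with a two-finger parallel gripper is mounted at the origin on the work surface. World frame = base frame: x ahead of the robot, y to its left, z up, the work surface at z = 0. Lengths are in m, angles in rad, forces in N, time in s.
With the tool pointing down it reaches from about 0.35 to 0.975 m from the base axis. Payload 4.9 kg.
Tool frame: the origin (TCP) lies midway between the tips of the shut fingers; the grasp point (between the pads) lies 19 mm behind it; z points along the fingers, y is the direction in which the jaws open and shut (so a half turn about z gives the same grasp; the last joint's range is limited). The gripper opens to 85 mm and grips with 20 to 120 N. Pads are 22 mm wide; open, the fingers measure 114 mm over their backs; the gripper's body (76 mm by 85 mm) begins 54 mm behind the grasp point. The pads swing forward as they close: fully open they stand 13 mm farther back than shut.
Start: joints at [0.991, 0.053, 1.613, -0, 1.476, -0.119], TCP at [0.278, 0.56, 0.231] pointing down, gripper open.
Joint ranges: [-3.01, 3.01], [-1.01, 2.22], [0.06, 2.58], [-1.02, 4.17], [0.09, 2.62], [-3.14, 3.14]. Speed limits (rad/s): [2.57, 2.57, 3.14, 3.14, 3.14, 3.14].

INTERFACE

Orientations are given as a rotation vector (axis times angle).
In Python, from station import ctrl gives the robot as it stands.
- The arm moves only by the tool apply_moves, never from a script. Its argument "rows" is a list of rows, each a list of 6 numbers: the shift along the tool's x, y, z in cm, then the turn, a rotation vector about the tool's x, y, z in units of 5 degrees (1.0 is 5 degrees). In form: [[x, y, z, rx, ry, rz], ...]. A call has 1 to 20 rows; each row is the pose to reach, as a shift and turn from the pose measured when the call began, along the tool's axes at that moment; what a row does not reach only later rows make up. A row lasts 1/10 s, in which the tool goes at most 50 mm and 8.59 degrees, less where a joint would pass 70% of its speed; a pose out of reach is approached as far as the arm can. A call with a gripper value outside its range is refused whole. "grip" is the closure, from 0 (fully open) to 1 (shut), set as the call begins (left out, the last holds). The fingers move at their own pace and stop on an object; "squeeze" is the grip in N (left out, the last holds). Time passes only in rows, so rows that repeat a pose let the fingers close. It gives the time, the measured TCP pose, the force and the opening at its end, in the units of the state.
- ctrl.get_obs(): the state, without advancing time (a new reading comes with each control period).
- ctrl.get_image(name): name is "scene" or "top" or "wrist"; returns a dict with "color" (384x512x3 uint8, blue, green, red), "mtx" (3x3 intrinsics, pixels), "rvec" (rotation vector, rad) and "tvec" (3), from world to camera coordinates, as OpenCV has them. Camera axes: x right, y down, z forward; pixel columns grow to the right and rows downward; lengths in m; the calibration is good to about 2 mm. A picture is of the moment at which its call begins. There is no depth.
- ctrl.finish_job(): hands the job in, once; it reports no verdict.
The state is a dict: "t": time; "q": joint angles; "dq": joint speeds; "effort": joint torques, N m; "tool_pos": TCP position; "tool_rot": TCP orientation; "contact_force": force on the tool from outside, world axes, zero at the start; "wrist_torque": the same for the moment, N m; "opening": finger opening in m.
Only numpy, scipy, OpenCV 4.12 (cv2) and the standard library are available. Lean on these libraries where they do the work, as an engineer would, in place of code of your own. Each camera call takes 0.05 s, during which the arm holds its last target.

TASK

Hook the red lid's overhanging lip from below and tip the lid up until it leans at rest against the two steel posts behind the white tub; then lift it off and stand it upright in the slot of the wire rack. Then put the yellow L-shaped dough plate into the tub, turned so that it fills the space beside the green one and both lie flat on the tub's floor, grips up. Let go of everything and leave the cup, the jar and the brush where they are.

Things in the scene. Friction and masses are not known exactly. Their poses are not given: they have to be found in the camera images.
- tub: White tub fixed to the table, 110 (x) by 156 (y) mm, rim 80 mm high; origin at table height under the centre of its mouth; x points from the lip side (the robot's right) to the posts. Inside 98 (x) by 144 (y) mm, 55 mm deep; walls 6 mm, but the rim on the post side is a 16 mm wide ledge (x = 49 to 65 mm).
- tub_floor (a point): Centre of the tub's inner floor, 25 mm above the table, axes as the tub's.
- tub_ledge (a point): On the post-side ledge, x = 62 mm on the tub, at rim height (80 mm); the lid pivots about here. Behind it two 8 mm steel posts at y = +50 and -50 mm, front faces at x = 65 mm, rise 52 mm above the rim and rake back 12 degrees: tipped about 12 degrees past vertical the lid leans on them by itself, back edge on the ledge.
- lid_mid (a point): Centre of the loose red lid's plate, 140 (x) by 156 (y) by 8 (z) mm, 0.15 to 0.3 kg. x points from lip to back edge, z out of its top face. Closed, its underside rests on the rim. A plug 90 by 136 mm, 8 mm deep, under the plate sits in the mouth with 4 mm play; it spans x = -36 to +54 mm from here, so the 34 mm of plate next to the lip edge are bare.
- lid_lip (a point): Middle of the lid's lip edge, half-way through the 8 mm plate, 70 mm from lid_mid along -x; axes as lid_mid. Closed, the plate overhangs the tub's lip-side wall by 24 mm here, with free space below. White stripe on top. When the lid leans upright this is its upper edge, to be pinched across the 8 mm.
- lid_back (a point): Middle of the lid's back edge, half-way through the plate, 70 mm from lid_mid along +x.
- lid: The red lid; origin on the plate's underside over the centre of the plug (9 mm along +x from lid_mid, 4 mm below it).
- rack_slot (a point): Middle of the slot floor, 8 mm above the table, of the fixed wire lid rack (dark base 100 x 170 mm). The slot runs along y between two steel wire hoops 120 mm long, their tops 82 mm above the table; free width along x 36 mm. The lid stands in it on its back edge, lip up, lid_mid about 70 mm above this point; either face forward.
- cutter_grip (a point): Centre of the upright wooden grip on the loose yellow L-shaped plate, 24 mm above its underside, over its centre of mass (0.12 kg). The grip is 44 mm long along direction (1, -1), 12 mm thick along (1, 1), 36 mm tall from the plate's top. In the tub it fits with its axes along the tub's, this point near x = -9, y = -31 mm on tub_floor, with about 5 mm of play to the walls and the green plate.
- cutter: The yellow plate, 6 mm thick; origin on the underside, 24 mm below cutter_grip, same axes. The L is 84 x 84 mm with arms 42 mm wide: outer corner at (-35, -35) mm, arms run to x = +49 and y = +49; the missing square is at +x, +y.
- twin_grip (a point): Grip centre of the green L-shaped plate, same shape and axes as the yellow one. It lies loose in the tub, half a turn from the tub's axes, near x = +9, y = +31 mm on tub_floor; hidden by the lid at the start.
- twin: The green plate; origin 24 mm below twin_grip.
- cup_mid (a point): Centre of a clear cup with a yellow insert, 84 mm wide, 90 mm tall. Leave alone.
- jar_mid (a point): Centre of an amber jar, 52 mm wide, 100 mm tall. Leave alone.
- brush_grip (a point): Handle of a brush, 200 mm long, lying on the table beyond the tub. Leave alone.

How it is judged:
On the way, in this order (a step that is already met when the one before it is completed fails the run):
1. the lid has been tipped up and leans on the posts, its back edge still on the tub's ledge (angle between lid_mid's own z axis and vertical between 1.6 and 2.1 rad and distance between lid_back and tub_ledge below 0.03 m and linear speed of lid below 0.05 m/s), for 0.2 s.
2. the lid stands upright in the rack's slot, let go (x of lid_mid in the frame of rack_slot between -0.04 and 0.04 m and y of lid_mid in the frame of rack_slot between -0.05 and 0.05 m and z of lid_mid in the frame of rack_slot between 0.04 and 0.09 m and angle between lid_mid's own z axis and vertical between 1.15 and 2 rad and contact force between the fingers and lid below 0.2 N and linear speed of lid below 0.03 m/s), for 0.2 s.
At the end, for the whole second after the job is handed in: The lid stands let go in the rack, upright within 24 degrees, its centre within 40 mm across and 50 mm along from the slot's middle, 40 to 90 mm above its floor; yellow and green plates lie inside the tub, flat on its floor (within 3.5 mm and 3.4 degrees), grips up, all at rest (all of step 2 and x of cutter_grip in the frame of tub_floor between -0.035 and 0.035 m and y of cutter_grip in the frame of tub_floor between -0.06 and 0.06 m and z of each of cutter_grip, twin_grip in the frame of tub_floor below 0.0275 m and angle between each of cutter_grip, twin_grip's own z axis and vertical below 0.06 rad and linear speed of each of cutter, twin below 0.03 m/s and x of twin_grip in the frame of tub_floor between -0.035 and 0.035 m and y of twin_grip in the frame of tub_floor between -0.06 and 0.06 m); the robot touches nothing.
It fails at once if the cup is moved more than 30 mm or tipped (distance of cup_mid from where it was at the start of the episode above 0.03 m).
It fails at once if the jar is moved more than 30 mm or tipped (distance of jar_mid from where it was at the start of the episode above 0.03 m).
It fails at once if the brush is moved more than 30 mm or tipped (distance of brush_grip from where it was at the start of the episode above 0.03 m).
It also fails if it takes over 72 s, if anything falls off the work surface, if the arm or the gripper's body presses on something with over 40 N, if the wrist force passes 120 N, or if a joint passes its speed limit or range.

## Working session

There is one attempt and no reset: what is moved stays moved. The work goes in short steps, Python scripts to look and compute and a tool call to move; the robot and the scene stay as the last step left them, time stands still between calls to the robot, and variables do not carry over. Pictures are saved under pics/ and viewed, and the job is handed in when it is done.

Besides the shell and the picture viewer there is one more tool, called after "Emit:" by a JSON object that holds its "name" and its "arguments", one argument or row to a line. apply_moves: Moves the arm, as the interface text tells. Its arguments: {"type":"object","properties":{"rows":{"type":"array","items":{"type":"array","items":{"type":"number"}}},"grip":{"type":"number"},"squeeze":{"type":"number"}},"required":["rows"]}

```bash
ls; mkdir -p pics
python3 - <<'E'
from station import ctrl
import cv2
print(ctrl.get_obs())
for n in ["scene","top","wrist"]:
    im=ctrl.get_image(n); cv2.imwrite(f"pics/{n}0.png",im["color"]); print(n,im["mtx"].tolist(),im["rvec"],im["tvec"])
E
```

```text
pics
{'t': 0.0, 'q': array([ 9.90996336e-01,  5.33252299e-02,  1.61430693e+00,  1.94755341e-06,
        1.47604940e+00, -1.18977826e-01]), 'dq': array([ 7.62632228e-04, -3.96953496e-04,  2.15251014e-03, -2.28958430e-05,
        5.24375461e-04, -4.46548511e-05]), 'effort': array([-1.04882536e-03, -3.93688560e+01, -3.70172882e+01, -3.82500812e-04,
        6.97395517e-03,  6.92566857e-06]), 'tool_pos': array([0.2775604 , 0.55927017, 0.23007494]), 'tool_rot': array([-0.71730611, -3.05786902,  0.00308124]), 'contact_force': array([ 0.11117047, -0.74019302, -0.16629941]), 'wrist_torque': array([0.03519178, 0.02066519, 0.03079543]), 'opening': 0.08529691106048316}
scene [[408.09530252905057, 0.0, 255.56652550833783], [0.0, 408.09530252905057, 184.68680900062694], [0.0, 0.0, 1.0]] [ 2.5301002   0.64147888 -0.1711053 ] [-0.54252648 -0.22542502  1.21360138]
top [[411.2499315151181, 0.0, 247.84857639860334], [0.0, 411.2499315151181, 196.78275159970963], [0.0, 0.0, 1.0]] [ 2.17114008 -2.03570819  0.22869367] [-0.03672668  0.65619553  1.10255433]
wrist [[281.6029146991312, 0.0, 252.49413328071546], [0.0, 281.6029146991312, 192.20976901464783], [0.0, 0.0, 1.0]] [-2.43820289 -1.51252405 -0.23406538] [-0.6233078  -0.04054367  0.37856299]
```

View pics/scene0.png

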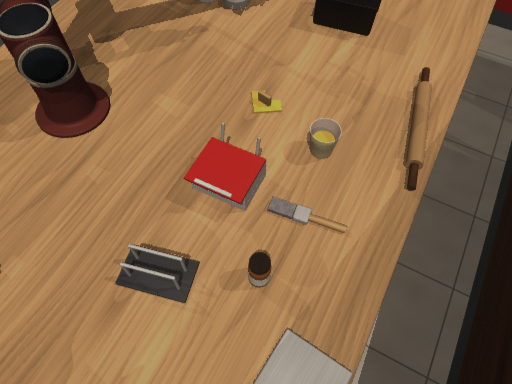

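View pics/top0.png

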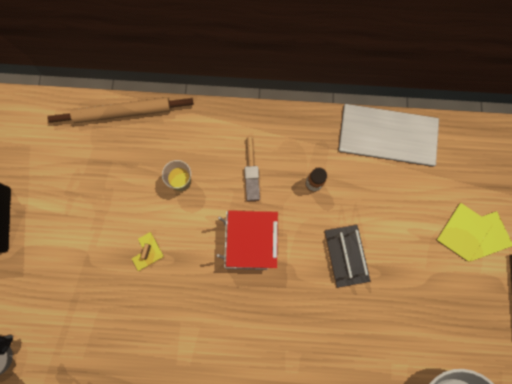

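View pics/wrist0.png

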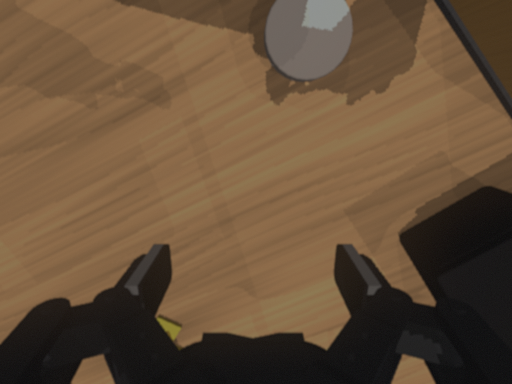

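The top view shows the red lid at about (252,240) with its lip to the right, the rack at (347,256), the yellow L at (148,252), the cup at (177,177), the jar at (316,180) and the brush at (252,170). The scene view agrees.

```bash
cat > h.py <<'E'
import numpy as np, cv2
from scipy.spatial.transform import Rotation as R
from station import ctrl
class Cam:
    def __init__(s,n):
        im=ctrl.get_image(n); s.c=im["color"]; s.K=np.array(im["mtx"]); s.rv=np.array(im["rvec"],float); s.t=np.array(im["tvec"],float).ravel()
        s.R=cv2.Rodrigues(s.rv)[0]; s.o=-s.R.T@s.t
    def ray(s,p):
        p=np.atleast_2d(p).astype(float)
        d=np.c_[(p-s.K[:2,2])/s.K[0,0],np.ones(len(p))]
        return d@s.R
    def plane(s,p,z):
        d=s.ray(p); return s.o+d*((z-s.o[2])/d[:,2])[:,None]
    def proj(s,X):
        return cv2.projectPoints(np.atleast_2d(X).astype(float),s.rv,s.t,s.K,None)[0][:,0]
    def save(s,name,box=None,k=1):
        c=s.c if box is None else s.c[box[1]:box[3],box[0]:box[2]]
        cv2.imwrite(name,cv2.resize(c,None,fx=k,fy=k,interpolation=cv2.INTER_CUBIC))
def red(c):
    h=cv2.cvtColor(c,cv2.COLOR_BGR2HSV); return (((h[...,0]<6)|(h[...,0]>174))&(h[...,1]>200)&(h[...,2]>90)).astype(np.uint8)
def yel(c):
    h=cv2.cvtColor(c,cv2.COLOR_BGR2HSV); return ((h[...,0]>25)&(h[...,0]<35)&(h[...,1]>150)&(h[...,2]>100)).astype(np.uint8)
def biggest(m,box=None):
    if box is not None:
        z=np.zeros_like(m); z[box[1]:box[3],box[0]:box[2]]=m[box[1]:box[3],box[0]:box[2]]; m=z
    cs=cv2.findContours(m,cv2.RETR_EXTERNAL,cv2.CHAIN_APPROX_NONE)[0]
    return max(cs,key=cv2.contourArea)
def tool():
    o=ctrl.get_obs(); return o,R.from_rotvec(o["tool_rot"]),o["tool_pos"]
E
python3 - <<'E'
from h import *
t=Cam("top"); s=Cam("scene")
print("cams",t.o,s.o)
for n,c,box in (("top",t,(200,190,300,290)),("scene",s,(160,120,290,230))):
    k=biggest(red(c.c),box)[:,0]
    P=c.plane(k,0.088)[:,:2]*1000
    r=cv2.minAreaRect(P.astype(np.float32)); print(n,"red",r, cv2.boxPoints(r).round(1).tolist())
for n,c,box in (("top",t,(120,220,175,280)),("scene",s,(240,80,295,125))):
    k=biggest(yel(c.c),box)[:,0]
    P=c.plane(k,0.006)[:,:2]*1000
    a=cv2.approxPolyDP(P.astype(np.float32)[:,None],8,True)[:,0]; print(n,"yel",a.round(1).tolist())
t.save("pics/t1.png",(120,190,380,300),3); s.save("pics/s1.png",(110,80,300,310),2.6)
E
```

```text
cams [ 0.40212648 -0.00568649  1.21894603] [ 0.86225297 -0.46477703  0.92654296]
top red ((536.4943237304688, -13.33551025390625), (147.43907165527344, 130.5821075439453), 1.9429370164871216) [[460.6000061035156, 49.400001525878906], [465.0, -81.0999984741211], [612.4000244140625, -76.0999984741211], [608.0, 54.400001525878906]]
scene red ((538.070068359375, -13.901321411132812), (154.8922882080078, 138.84323120117188), 2.0223469734191895) [[458.20001220703125, 52.70000076293945], [463.1000061035156, -86.0], [617.9000244140625, -80.5], [613.0, 58.20000076293945]]
top yel [[543.2999877929688, 291.20001220703125], [520.7999877929688, 318.20001220703125], [506.70001220703125, 307.6000061035156], [511.3999938964844, 281.6000061035156], [465.5, 267.5], [487.1000061035156, 249.3000030517578]]
scene yel [[507.20001220703125, 306.29998779296875], [510.1000061035156, 294.20001220703125], [545.0999755859375, 291.0], [523.9000244140625, 320.0]]
```

```bash
ls -la pics
```

```text
total 1196
drwxr-xr-x 2 agent agent   4096 Dec  6 22:04 .
drwxr-xr-x 3 agent agent   4096 Dec  6 22:04 ..
-rw-r--r-- 1 agent agent 332887 Dec  6 22:04 s1.png
-rw-r--r-- 1 agent agent 301299 Dec  6 22:03 scene0.png
-rw-r--r-- 1 agent agent 184987 Dec  6 22:04 t1.png
-rw-r--r-- 1 agent agent 175665 Dec  6 22:03 top0.png
-rw-r--r-- 1 agent agent 212594 Dec  6 22:03 wrist0.png
```

View pics/t1.png

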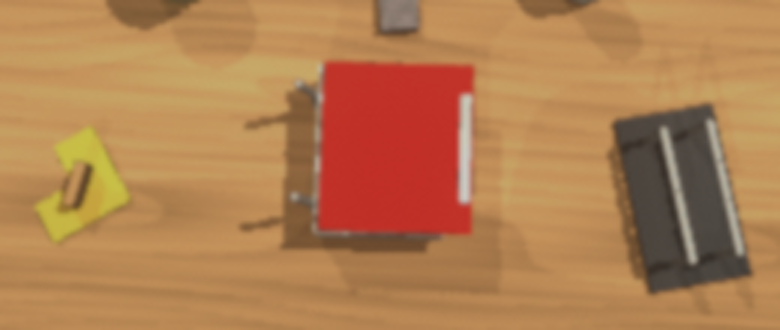

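View pics/s1.png

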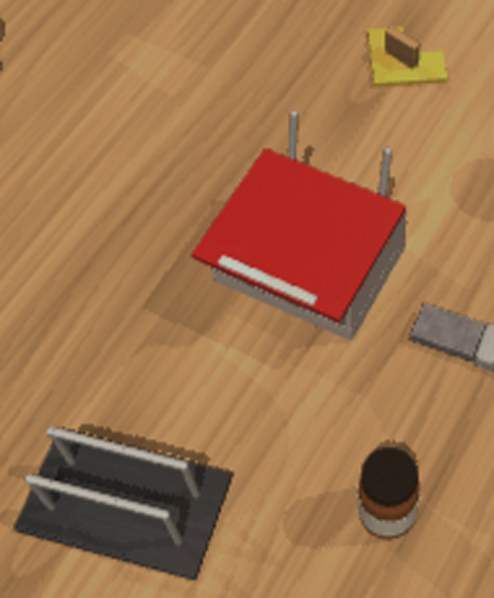

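Run:
```python
from h import *
t=Cam("top"); s=Cam("scene")
def dark(c):
    return (c.max(2)<75).astype(np.uint8)
for n,c,box in (("top",t,(318,218,375,292)),("scene",s,(110,235,205,305))):
    m=cv2.morphologyEx(dark(c.c),cv2.MORPH_CLOSE,np.ones((9,9)))
    k=biggest(m,box)[:,0]; P=c.plane(k,0.006)[:,:2]*1000
    r=cv2.minAreaRect(P.astype(np.float32)); print(n,"rack",r); print(cv2.boxPoints(r).round(1).tolist())
h=t.c[:, :]
# hoops, top view
g=t.c[218:292,318:375].astype(int); m=((g.min(2)>115)&((g.max(2)-g.min(2))<45)).astype(np.uint8)
nl,lab,st,ce=cv2.connectedComponentsWithStats(m)
for i in range(1,nl):
    if st[i,4]>20:
        ys,xs=np.where(lab==i); P=t.plane(np.c_[xs+318,ys+218],0.080)[:,:2]*1000
        vx=cv2.fitLine(P.astype(np.float32),cv2.DIST_L2,0,.01,.01).ravel(); pr=(P-P.mean(0))@vx[:2]
        print("hoop top",P.mean(0),vx,pr.min(),pr.max())
t.save("pics/ty.png",(125,225,175,280),10); s.save("pics/sy.png",(240,85,295,120),10)
t.save("pics/tr.png",(318,215,378,292),7)
# yellow corners
for n,c,box in (("top",t,(120,220,175,280)),("scene",s,(240,80,295,125))):
    hs=cv2.cvtColor(c.c,cv2.COLOR_BGR2HSV)
    m=yel(c.c); k=biggest(m,box)[:,0]
    P=c.plane(k,0.006)[:,:2]*1000; r=cv2.minAreaRect(P.astype(np.float32)); print(n,r,cv2.boxPoints(r).round(1).tolist())
```

```text
top rack ((506.8161315917969, -294.802001953125), (146.08106994628906, 93.19750213623047), 13.94009780883789)
[[424.70001220703125, -267.20001220703125], [447.20001220703125, -357.6000061035156], [588.9000244140625, -322.3999938964844], [566.5, -232.0]]
scene rack ((516.2115478515625, -293.5956115722656), (169.854248046875, 100.83905792236328), 13.379119873046875)
[[421.8999938964844, -264.20001220703125], [445.29998779296875, -362.29998779296875], [610.5, -323.0], [587.2000122070312, -224.89999389648438]]
hoop top [ 520.43816848 -317.13110784] [ 9.7291559e-01  2.3116063e-01  5.2043817e+02 -3.1713110e+02] -61.13854530352989 61.76626605247687
hoop top [ 510.74852697 -273.91293624] [ 9.7211021e-01  2.3452455e-01  5.1074854e+02 -2.7391293e+02] -59.57964307119048 60.498784602851586
top ((502.68414306640625, 282.616455078125), (80.23704528808594, 38.207176208496094), 35.45835876464844) [[458.8999938964844, 274.8999938964844], [481.1000061035156, 243.8000030517578], [546.4000244140625, 290.29998779296875], [524.2999877929688, 321.5]]
scene ((523.7759399414062, 299.632080078125), (29.41316795349121, 35.56959533691406), 28.642736434936523) [[502.29998779296875, 308.20001220703125], [519.4000244140625, 277.0], [545.2000122070312, 291.1000061035156], [528.2000122070312, 322.29998779296875]]
```

View pics/ty.png

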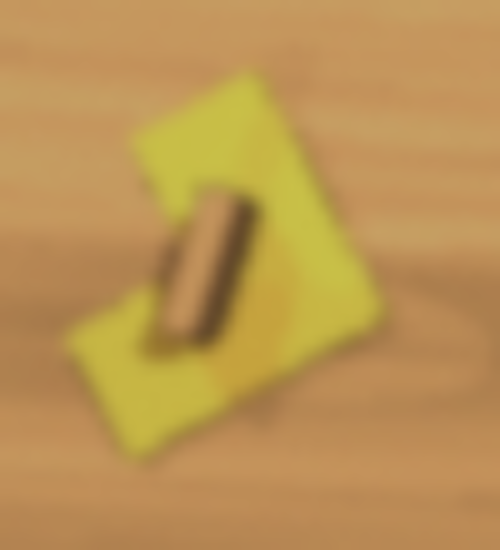

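View pics/tr.png

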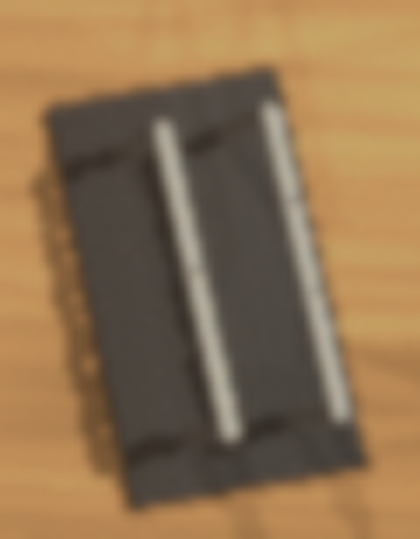

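Run:
```python
from h import *
t=Cam("top"); s=Cam("scene")
c=np.array([[382,312],[250,72],[132,148],[68,338],[137,460]])/10-.45+[125,225]
P=t.plane(c,0.006)[:,:2]*1000
O,A,A_,B_,B=P; print(P.round(1))
for v in (A-O,B-O): print(np.linalg.norm(v),np.degrees(np.arctan2(v[1],v[0])))
y=np.degrees(np.arctan2(*(A-O)[::-1]))/2+ (np.degrees(np.arctan2(*(B-O)[::-1]))-90)/2
a=np.radians(y); Rm=np.array([[np.cos(a),-np.sin(a)],[np.sin(a),np.cos(a)]])
ctr=np.mean([O-Rm@[-35,-35],A-Rm@[49,-35],B-Rm@[-35,49],A_-Rm@[49,7],B_-Rm@[7,49]],0)
print("yaw",y,"centre",ctr, [ (O-Rm@[-35,-35]).round(1),(A-Rm@[49,-35]).round(1),(B-Rm@[-35,49]).round(1)])
# grip top center
print(t.plane(np.array([[197,265]])/10-.45+[125,225],0.042)*1000)
# check in scene
corn=np.array([[-35,-35],[49,-35],[49,7],[7,7],[7,49],[-35,49]])@Rm.T+ctr
pr=s.proj(np.c_[corn,np.full(6,6.)]/1000)
img=cv2.resize(s.c[85:120,240:295],None,fx=10,fy=10,interpolation=cv2.INTER_CUBIC)
cv2.polylines(img,[np.int32((pr-[240,85]+.45)*10)],True,(255,0,0),1); cv2.imwrite("pics/sy2.png",img)
```

```text
[[479.4 243.4]
 [547.2 290. ]
 [522.5 322.1]
 [466.  334. ]
 [432.4 309.6]]
82.24487337603799 34.56228187069632
81.23327497915206 125.34442767242413
yaw 34.95335477156023 centre [487.78139318 290.06982119] [array([488.1, 292.1]), array([486.9, 290.6]), array([489.2, 289.5])]
[[486.96524214 289.89037484  42.        ]]
```

View pics/sy2.png

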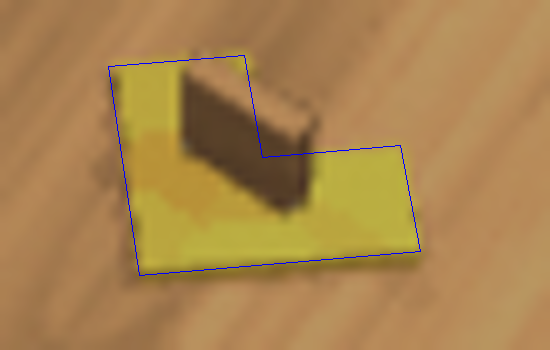

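```bash
cat >> h.py <<'E'
YAW=np.radians(92.0)   # tub x axis heading
def orient(zdir,ydir):
    z=np.array(zdir,float); z/=np.linalg.norm(z); y=np.array(ydir,float); y-=z*(y@z); y/=np.linalg.norm(y)
    return R.from_matrix(np.c_[np.cross(y,z),y,z])
def pitched(beta,head=YAW):
    "tool z along heading, beta deg below horizontal; tool y on the upper side"
    b=np.radians(beta); d=np.array([np.cos(head),np.sin(head),0]); u=np.array([0,0,1.])
    return orient(d*np.cos(b)-u*np.sin(b), d*np.sin(b)+u*np.cos(b))
def row(p,Rt,flip=False):
    o,Rc,pc=tool()
    if flip: Rt=Rt*R.from_euler('z',np.pi)
    d=Rc.inv().apply(np.array(p)-pc)*100; w=(Rc.inv()*Rt).as_rotvec()/np.radians(5)
    return np.r_[d,w].round(2).tolist(), "deg",round(float(np.linalg.norm(w)*5),1),"mm",round(float(np.linalg.norm(d)*10))
E
python3 - <<'E'
from h import *
print(row([.535,-.17,.30],pitched(90)))
E
```

```text
([-55.48, -53.93, -6.87, -0.0, -0.0, -5.68], 'deg', 28.4, 'mm', 777)
```

Emit:
{"name": "apply_moves", "arguments": {
  "rows": [
    [-55.5,-53.9,-6.9,0,0,-5.7],
    [-55.5,-53.9,-6.9,0,0,-5.7],
    [-55.5,-53.9,-6.9,0,0,-5.7],
    [-55.5,-53.9,-6.9,0,0,-5.7],
    [-55.5,-53.9,-6.9,0,0,-5.7],
    [-55.5,-53.9,-6.9,0,0,-5.7],
    [-55.5,-53.9,-6.9,0,0,-5.7],
    [-55.5,-53.9,-6.9,0,0,-5.7],
    [-55.5,-53.9,-6.9,0,0,-5.7],
    [-55.5,-53.9,-6.9,0,0,-5.7],
    [-55.5,-53.9,-6.9,0,0,-5.7],
    [-55.5,-53.9,-6.9,0,0,-5.7],
    [-55.5,-53.9,-6.9,0,0,-5.7],
    [-55.5,-53.9,-6.9,0,0,-5.7],
    [-55.5,-53.9,-6.9,0,0,-5.7],
    [-55.5,-53.9,-6.9,0,0,-5.7],
    [-55.5,-53.9,-6.9,0,0,-5.7],
    [-55.5,-53.9,-6.9,0,0,-5.7]
  ],
  "grip": 0.45
}}

```text
t: 2.25
tool_pos: [0.5352, -0.1701, 0.3001]
tool_rot: [0.056, -3.141, -0.001]
contact_force: [0.3, 0.2, 0.3]
opening: 0.047
```

Run:
```python
from h import *
print(ctrl.get_obs()["q"].round(3))
print(row([.535,-.17,.25],pitched(40)))
```

```text
[-0.44  -0.13   1.677  0.     1.595 -2.047]
([0.02, 0.01, 5.01, -9.99, -0.01, 0.0], 'deg', 50.0, 'mm', 50)
```

Emit:
{"name": "apply_moves", "arguments": {
  "rows": [
    [0,0,1,-2,0,0],
    [0,0,2,-4,0,0]
  ]
}}

```text
t: 2.45
tool_pos: [0.5358, -0.1677, 0.2819]
tool_rot: [0.062, -3.102, -0.475]
contact_force: [-0.6, -0.6, -1.1]
opening: 0.047
```

Run:
```python
from h import *
print(ctrl.get_obs()["q"].round(3)); print(row([.535,-.17,.25],pitched(40)))
```

```text
[-0.562 -0.04   1.643  0.254  1.707 -2.16 ]
([0.1, -1.18, 2.98, -6.52, 0.0, 0.06], 'deg', 32.6, 'mm', 32)
```

Emit:
{"name": "apply_moves", "arguments": {
  "rows": [
    [0,-0.5,1,-2,0,0],
    [0,-0.8,2,-4,0,0],
    [0,-1.2,3,-6.5,0,0],
    [0,-1.2,3,-6.5,0,0],
    [0,-1.2,3,-6.5,0,0]
  ]
}}

```text
t: 2.95
tool_pos: [0.5347, -0.1696, 0.2461]
tool_rot: [0.053, -2.828, -1.324]
contact_force: [0.6, -0.4, 0.2]
opening: 0.047
```

Run:
```python
from h import *
print(ctrl.get_obs()["q"].round(3)); print(row([.535,-.17,.25],pitched(40)))
s=Cam("scene"); s.save("pics/s2.png",(60,0,400,384),1.5)
w=Cam("wrist"); w.save("pics/w2.png")
```

```text
[-0.727  0.209  1.588  0.639  1.957 -2.28 ]
([-0.02, 0.27, -0.28, 0.04, -0.05, 0.0], 'deg', 0.3, 'mm', 4)
```

View pics/s2.png

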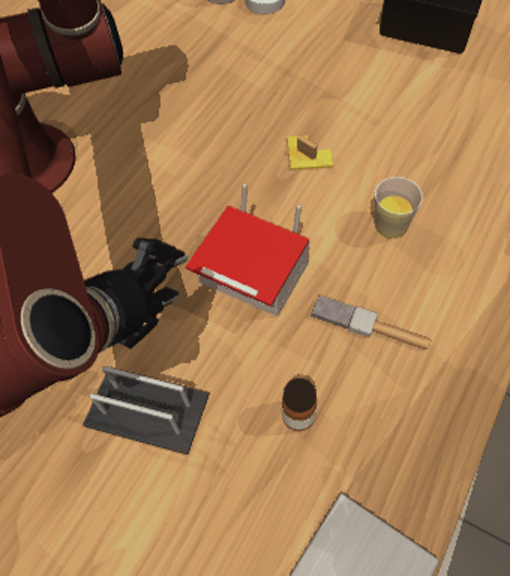

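View pics/w2.png

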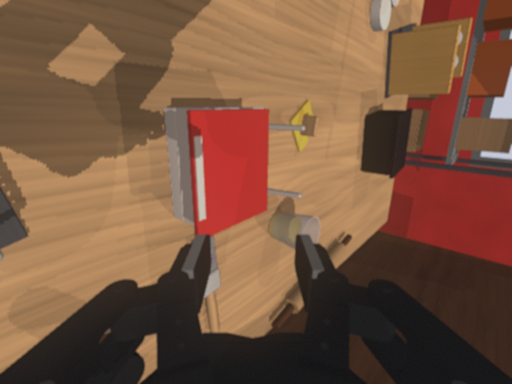

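The wrist is tilted 40° with joint 4 well inside its range, and the rack is clear of the arm. I'll now go to the pose in front of the lip.

Run:
```python
from h import *
print(row([.5406,-.1227,.0757],pitched(40)))
```

```text
([-0.6, -10.31, 14.76, -0.03, -0.03, 0.07], 'deg', 0.4, 'mm', 180)
```

Emit:
{"name": "apply_moves", "arguments": {
  "rows": [
    [-0.1,-2.5,3.7,0,0,0],
    [-0.3,-5,7.4,0,0,0],
    [-0.5,-7.5,11,0,0,0],
    [-0.6,-10.3,14.8,0,0,0],
    [-0.6,-10.3,14.8,0,0,0]
  ],
  "grip": 0.35
}}

```text
t: 3.55
tool_pos: [0.5375, -0.118, 0.0716]
tool_rot: [0.06, -2.825, -1.318]
contact_force: [-0.7, 0.5, -1.6]
opening: 0.0557
```

Run:
```python
from h import *
print(row([.5382,-.0477,.0757],pitched(40)),ctrl.get_obs()["q"].round(2))
s=Cam("scene"); s.save("pics/s3.png",(100,80,300,300),2.7)
w=Cam("wrist"); w.save("pics/w3.png")
```

```text
([-0.39, 4.82, 5.12, 0.01, -0.12, 0.03], 'deg', 0.6, 'mm', 70) [-0.66  0.37  1.72  0.63  1.69 -2.41]
```

View pics/s3.png

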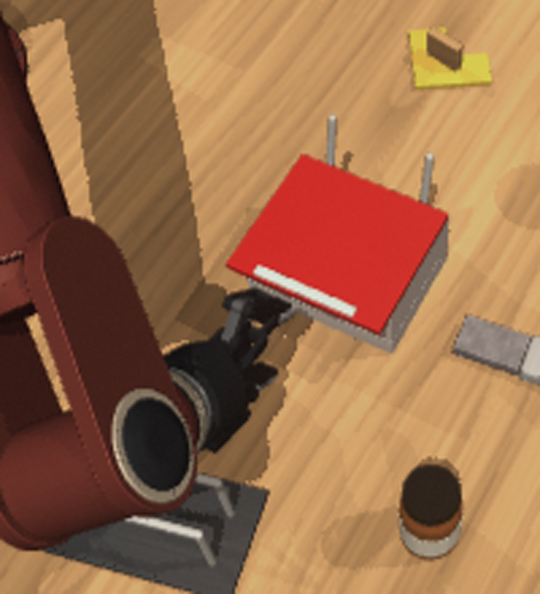

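View pics/w3.png

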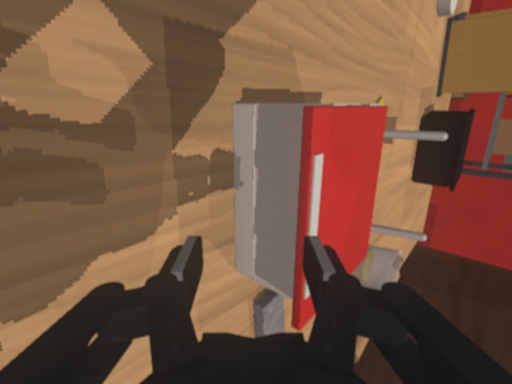

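The wrist view shows the lip edge at column ~300 between the two fingertips at (190,250) and (318,250). I'll check the lip position by triangulating against this view.

Run:
```python
from h import *
w=Cam("wrist"); d=np.array([np.cos(YAW),np.sin(YAW),0]); e=np.array([-d[1],d[0],0])
mid=np.array([.537,-.0138,0])
for sx in (-78,78):
    for z in (.080,.088):
        X=mid-.07*d+e*sx/1000+[0,0,z]; print(sx,z,X.round(4),w.proj(X).round(1))
w.save("pics/w3b.png",(220,80,420,340),2.2)
# cast lip edges
c=red(w.c); k=biggest(c)[:,0]; 
for v in (130,180,230): 
    r=k[k[:,1]==v]; x=r[:,0].min(); print(v,x,w.plane([[x,v]],.080).round(4))
o,Rc,p=tool(); print((w.o-p), Rc.inv().apply(w.o-p))
```

```text
-78 0.08 [ 0.6174 -0.081   0.08  ] [[288.7 321.2]]
-78 0.088 [ 0.6174 -0.081   0.088 ] [[298.  326.5]]
78 0.08 [ 0.4615 -0.0865  0.08  ] [[301.5 100.8]]
78 0.088 [ 0.4615 -0.0865  0.088 ] [[314.  100.8]]Traceback (most recent call last):
  File "<stdin>", line 9, in <module>
  File "h.py", line 27, in biggest
    return max(cs,key=cv2.contourArea)
ValueError: max() iterable argument is empty
```

View pics/w3b.png

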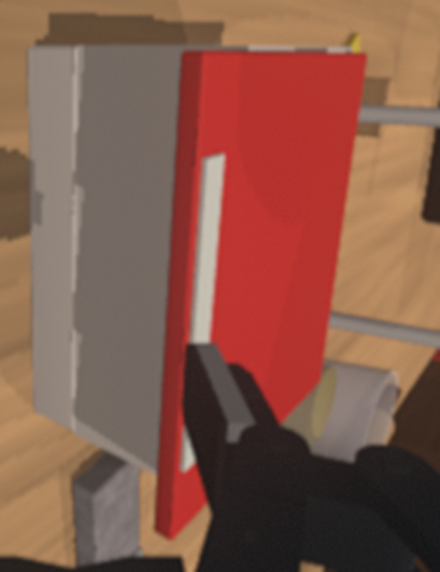

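Run:
```python
from h import *
o,_,_=tool(); print(o["tool_pos"],o["t"])
print(row([.5395,-.0847,.0757],pitched(40)));print(row([.5382,-.0477,.0757],pitched(40)))
```

```text
[ 0.54223274 -0.12283992  0.07878316] 3.7
([0.12, 2.24, 3.11, -0.07, -0.01, 0.11], 'deg', 0.7, 'mm', 38)
([0.09, 4.64, 5.93, -0.07, -0.01, 0.11], 'deg', 0.7, 'mm', 75)
```

Emit:
{"name": "apply_moves", "arguments": {
  "rows": [
    [0.1,1.1,1.5,0,0,0.1],
    [0.1,2.2,3.0,0,0,0.1],
    [0.1,3.0,4.0,0,0,0.1],
    [0.1,3.8,4.9,0,0,0.1],
    [0.1,4.6,5.9,0,0,0.1],
    [0.1,4.6,5.9,0,0,0.1],
    [0.1,4.6,5.9,0,0,0.1]
  ]
}}

```text
t: 4.4
tool_pos: [0.538, -0.0479, 0.0755]
tool_rot: [0.052, -2.837, -1.312]
contact_force: [0.2, -0.4, -0.4]
opening: 0.0555
```

Run:
```python
from h import *
o,_,_=tool(); print(o["tool_pos"],o["t"],o["contact_force"])
s=Cam("scene"); s.save("pics/s4.png",(140,100,300,250),4)
w=Cam("wrist"); w.save("pics/w4.png")
```

```text
[ 0.53797663 -0.04787072  0.07549367] 4.4 [ 0.18564415 -0.36469109 -0.40775005]
```

View pics/s4.png

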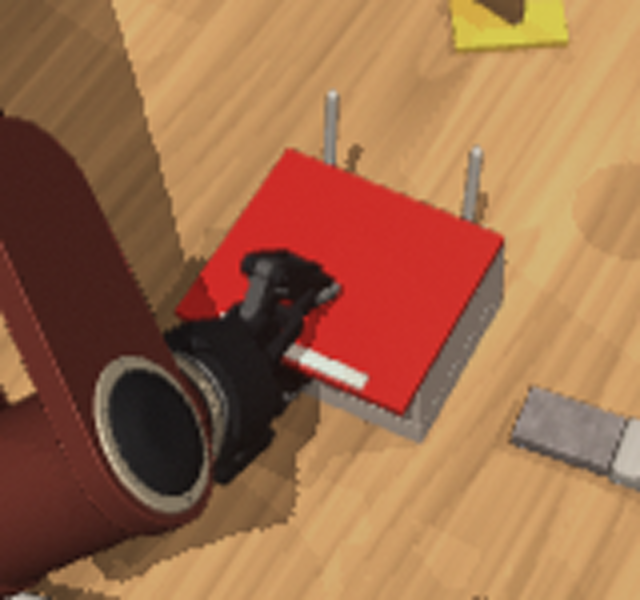

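View pics/w4.png

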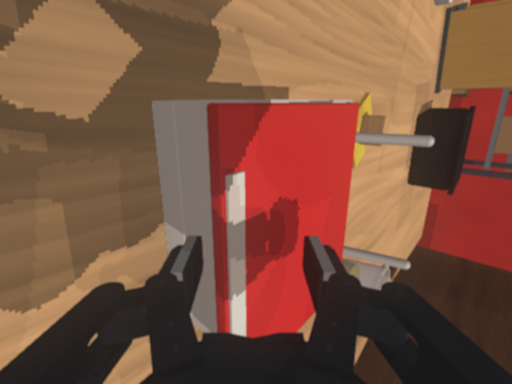

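The lower finger is under the lip, with no contact yet. The tipping arc is next.

```bash
cat >> h.py <<'E'
TC=np.array([.5367,-.0048,0])
D=np.array([np.cos(YAW),np.sin(YAW),0]); E_=np.array([-D[1],D[0],0]); U=np.array([0,0,1.])
def arc(th,half=27.5,back=24,slope=0.6,b0=40):
    t=np.radians(th); px=min(62,65-8*np.sin(t)); pz=80+max(0,-8*np.cos(t))
    cx,cz=px-140*np.cos(t),pz+140*np.sin(t)
    be=b0+slope*th; b=np.radians(be)
    x=cx+half*np.sin(b)+back*np.cos(b); z=cz+half*np.cos(b)-back*np.sin(b)
    return TC+D*x/1000+U*z/1000, pitched(be)
E
python3 - <<'E'
from h import *
for th in [0,4,8,12,17,22,27,32,37,42,47,52,57,62]:
    p,r=arc(th); print(th,p.round(4),row(p,r)[0])
E
```

```text
0 [ 0.5382 -0.0467  0.0856] [0.0, 0.89, -0.51, -0.07, -0.01, 0.01]
4 [ 0.5381 -0.0462  0.0939] [0.0, 1.55, -1.0, 0.41, -0.01, 0.01]
8 [ 0.5381 -0.045   0.1021] [0.0, 2.25, -1.44, 0.89, -0.0, 0.01]
12 [ 0.538  -0.0432  0.1102] [0.0, 2.98, -1.83, 1.37, -0.0, 0.01]
17 [ 0.5379 -0.0402  0.1201] [0.0, 3.94, -2.24, 1.97, -0.0, 0.01]
22 [ 0.5378 -0.0362  0.1297] [0.0, 4.93, -2.56, 2.57, -0.0, 0.01]
27 [ 0.5376 -0.032   0.1389] [0.0, 5.9, -2.83, 3.17, -0.0, 0.01]
32 [ 0.5375 -0.0268  0.1477] [-0.0, 6.9, -3.01, 3.77, -0.0, 0.01]
37 [ 0.5373 -0.0209  0.1558] [-0.0, 7.91, -3.09, 4.37, -0.0, 0.01]
42 [ 0.537  -0.0142  0.1634] [-0.0, 8.92, -3.06, 4.97, -0.0, 0.01]
47 [ 0.5368 -0.0067  0.1703] [-0.0, 9.93, -2.94, 5.57, -0.0, 0.01]
52 [0.5365 0.0015 0.1765] [-0.0, 10.93, -2.72, 6.17, -0.0, 0.01]
57 [0.5362 0.0102 0.1818] [-0.01, 11.9, -2.39, 6.77, -0.0, 0.01]
62 [0.5359 0.0195 0.1863] [-0.01, 12.85, -1.98, 7.37, -0.0, 0.01]
```

Emit:
{"name": "apply_moves", "arguments": {
  "rows": [
    [0,0.5,-0.3,0,0,0],
    [0,0.9,-0.5,0,0,0],
    [0,1.55,-1.0,0.4,0,0],
    [0,2.25,-1.45,0.9,0,0],
    [0,3.0,-1.85,1.4,0,0],
    [0,3.0,-1.85,1.4,0,0]
  ]
}}

```text
t: 5.1
tool_pos: [0.5392, -0.0435, 0.1127]
tool_rot: [0.056, -2.919, -1.135]
contact_force: [1.1, -0.6, -0.6]
opening: 0.0555
```

Run:
```python
from h import *
o,_,_=tool(); print(o["tool_pos"],o["t"],o["contact_force"])
s=Cam("scene"); s.save("pics/s5.png",(140,100,300,250),4)
for th in [17,22,27,32,37,42,47,52,57,62]:
    p,r=arc(th); print(th,row(p,r)[0])
```

```text
[ 0.53924784 -0.04349414  0.1127241 ] 5.1 [ 1.08638904 -0.58691398 -0.55175269]
17 [0.06, 0.83, -0.4, 0.55, 0.02, 0.03]
22 [0.06, 1.77, -0.83, 1.15, 0.02, 0.03]
27 [0.06, 2.71, -1.23, 1.75, 0.02, 0.03]
32 [0.05, 3.67, -1.52, 2.35, 0.02, 0.03]
37 [0.05, 4.67, -1.73, 2.95, 0.02, 0.03]
42 [0.05, 5.67, -1.83, 3.55, 0.02, 0.03]
47 [0.05, 6.69, -1.83, 4.15, 0.02, 0.03]
52 [0.04, 7.71, -1.73, 4.75, 0.02, 0.03]
57 [0.04, 8.72, -1.53, 5.35, 0.02, 0.03]
62 [0.04, 9.7, -1.23, 5.95, 0.02, 0.03]
```

View pics/s5.png

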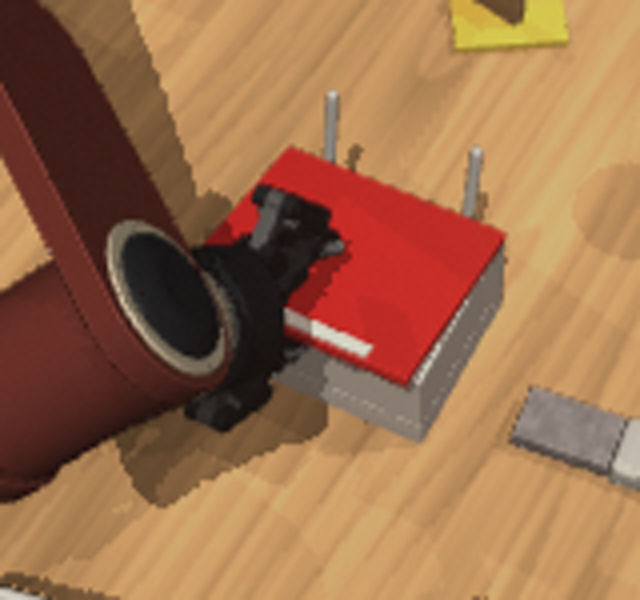

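The lip is up, and the lid's front corner has moved from (405,412) to (408,385). The lid is pivoting as intended, so I continue along the arc.

Emit:
{"name": "apply_moves", "arguments": {
  "rows": [
    [0.05,0.8,-0.4,0.55,0,0],
    [0.05,1.8,-0.85,1.15,0,0],
    [0.05,2.7,-1.25,1.75,0,0],
    [0.05,3.7,-1.5,2.35,0,0],
    [0.05,4.7,-1.75,2.95,0,0],
    [0.05,5.7,-1.85,3.55,0,0],
    [0.05,6.7,-1.85,4.15,0,0],
    [0.05,7.7,-1.75,4.75,0,0],
    [0.05,8.7,-1.55,5.35,0,0],
    [0.05,9.7,-1.25,5.95,0,0],
    [0.05,9.7,-1.25,5.95,0,0]
  ]
}}

```text
t: 6.25
tool_pos: [0.536, 0.0206, 0.1871]
tool_rot: [0.061, -3.121, -0.351]
contact_force: [0.6, -1.4, 0.1]
opening: 0.0554
```

Run:
```python
from h import *
o,_,_=tool(); print(o["tool_pos"],o["t"],o["contact_force"],o["q"].round(2))
s=Cam("scene"); s.save("pics/s6.png",(140,70,300,220),4)
w=Cam("wrist"); w.save("pics/w6.png")
for th in [62,66,70,74,78,82,85,88,91,94,97,100]:
    p,r=arc(th); print(th,row(p,r)[0])
```

```text
[0.53595153 0.02058379 0.18706272] 6.25 [ 0.64703538 -1.42905196  0.07881085] [-0.22 -0.12  1.87  0.22  1.45 -1.86]
62 [-0.02, 0.04, -0.04, 0.01, 0.02, 0.03]
66 [-0.03, 0.86, -0.15, 0.49, 0.02, 0.02]
70 [-0.03, 1.7, -0.2, 0.97, 0.02, 0.02]
74 [-0.03, 2.54, -0.19, 1.45, 0.02, 0.02]
78 [-0.03, 3.39, -0.11, 1.93, 0.02, 0.02]
82 [-0.03, 4.24, 0.03, 2.41, 0.02, 0.02]
85 [-0.04, 4.87, 0.17, 2.77, 0.02, 0.02]
88 [-0.04, 5.5, 0.36, 3.13, 0.02, 0.02]
91 [-0.04, 6.12, 0.56, 3.49, 0.02, 0.02]
94 [-0.04, 6.74, 0.77, 3.85, 0.02, 0.02]
97 [-0.04, 7.34, 1.02, 4.21, 0.02, 0.02]
100 [-0.04, 7.94, 1.3, 4.57, 0.02, 0.02]
```

View pics/s6.png

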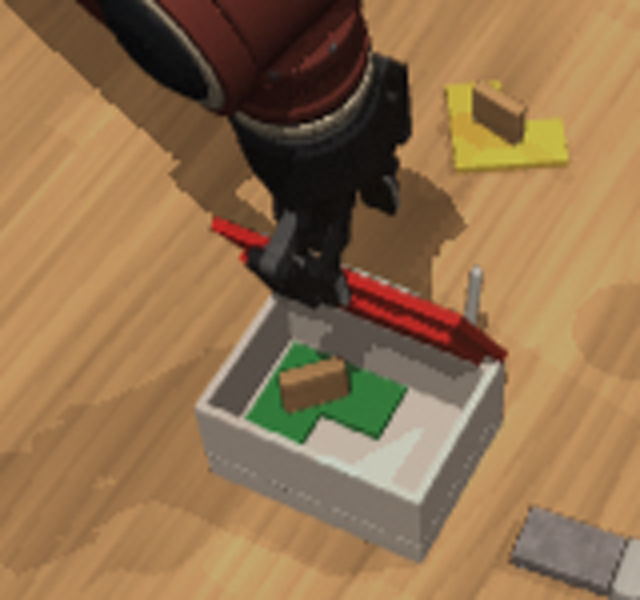

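View pics/w6.png

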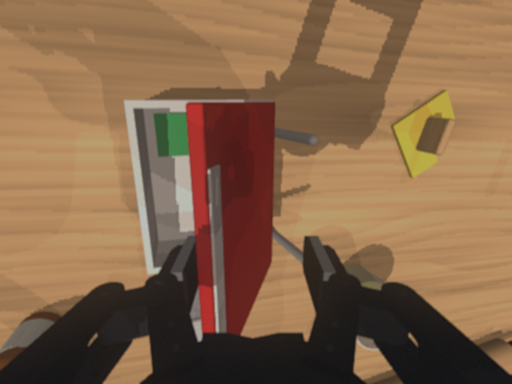

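The lid is about 60° up, the back edge is on the ledge, and the green plate is visible inside. I'll finish the arc.

Emit:
{"name": "apply_moves", "arguments": {
  "rows": [
    [0,0.85,-0.15,0.5,0,0],
    [0,1.7,-0.2,1.0,0,0],
    [0,2.55,-0.2,1.45,0,0],
    [0,3.4,-0.1,1.95,0,0],
    [0,4.25,0.05,2.4,0,0],
    [0,4.85,0.2,2.75,0,0],
    [0,5.5,0.35,3.15,0,0],
    [0,5.8,0.45,3.3,0,0],
    [0,6.1,0.55,3.5,0,0],
    [0,6.4,0.65,3.7,0,0],
    [0,6.75,0.8,3.85,0,0],
    [0,7.05,0.9,4.0,0,0],
    [0,7.35,1.0,4.2,0,0],
    [0,7.35,1.0,4.2,0,0]
  ]
}}

```text
t: 7.75
tool_pos: [0.5328, 0.0937, 0.1923]
tool_rot: [-0.059, 3.129, -0.223]
contact_force: [-0.4, -0.7, 0.1]
opening: 0.0554
```

Run:
```python
from h import *
o,_,_=tool(); print(o["tool_pos"],o["t"],o["contact_force"],o["q"].round(2))
s=Cam("scene"); s.save("pics/s7.png",(140,70,300,220),4)
w=Cam("wrist"); w.save("pics/w7.png"); t=Cam("top"); t.save("pics/t7.png",(160,180,300,300),5)
```

```text
[0.53277918 0.09374067 0.19231901] 7.75 [-0.40203682 -0.70400363  0.07562976] [ 0.11 -0.1   1.84 -0.14  1.42 -1.48]
```

View pics/s7.png

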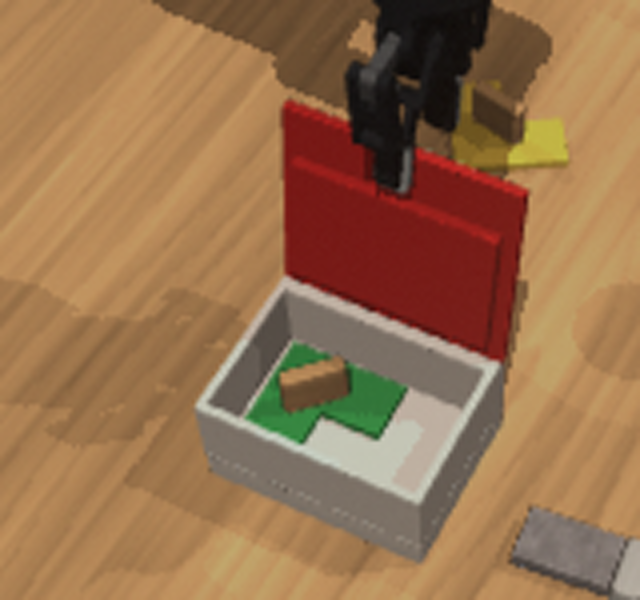

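View pics/w7.png

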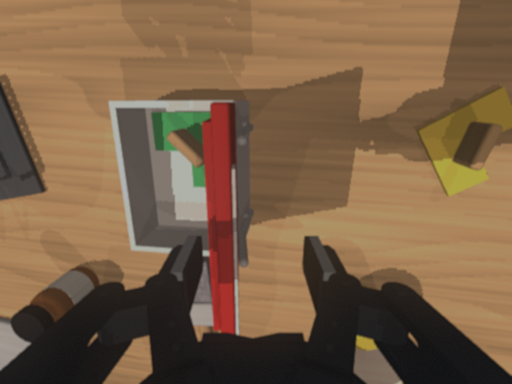

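Run:
```python
from h import *
s=Cam("scene")
s.save("pics/s7b.png",(205,85,285,170),8)
for px,e in (((271.2,117.5),-.078),((210.9,95.5),.078)):
    d=s.ray([px])[0]; k=(e-(s.o-TC)@E_)/(d@E_); X=s.o+k*d; print(((X-TC)@D*1000).round(1), X[2]*1000)
```

```text
82.1 223.03211068713748
83.6 217.41215386442937
```

View pics/s7b.png

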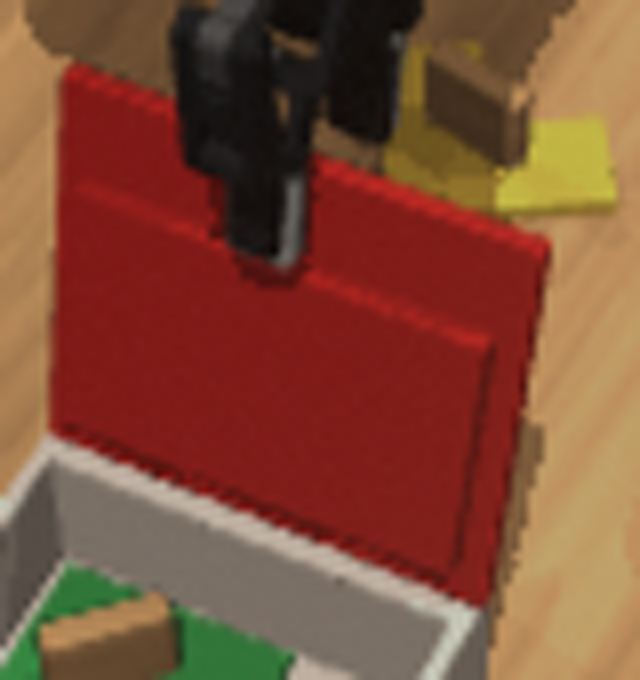

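The lid leans about 11–12° past vertical: its lip corners are at tub x≈83 mm, z≈0.22. I'll centre the jaws about the plate without touching it and let the lid rest by itself.

Run:
```python
from h import *
print(row(TC+D*.0815+U*.1955,pitched(102)))
```

```text
([-0.03, -1.66, -0.06, 0.77, 0.03, 0.01], 'deg', 3.9, 'mm', 17)
```

Emit:
{"name": "apply_moves", "arguments": {
  "rows": [
    [0,-0.8,0,0.4,0,0],
    [0,-1.65,-0.05,0.8,0,0],
    [0,-1.65,-0.05,0.8,0,0],
    [0,-1.65,-0.05,0.8,0,0],
    [0,-1.65,-0.05,0.8,0,0],
    [0,-1.65,-0.05,0.8,0,0]
  ]
}}

```text
t: 8.55
tool_pos: [0.5335, 0.0768, 0.1954]
tool_rot: [-0.057, 3.117, -0.331]
contact_force: [0.0, -1.0, 0.7]
opening: 0.0553
```

Run:
```python
from h import *
o,_,_=tool(); print(o["tool_pos"],o["t"],o["contact_force"],o["q"].round(2))
print(row(TC+D*.0815+U*.1955,pitched(102)))
s=Cam("scene"); s.save("pics/s8.png",(205,85,285,170),7)
w=Cam("wrist"); w.save("pics/w8.png",(100,80,420,384),2)
```

```text
[0.53352977 0.07675067 0.19537784] 8.55 [ 0.02315155 -1.03899033  0.6971391 ] [ 0.11 -0.1   1.84 -0.21  1.43 -1.46]
([-0.03, -0.01, -0.01, -0.02, 0.03, 0.01], 'deg', 0.2, 'mm', 0)
```

View pics/s8.png

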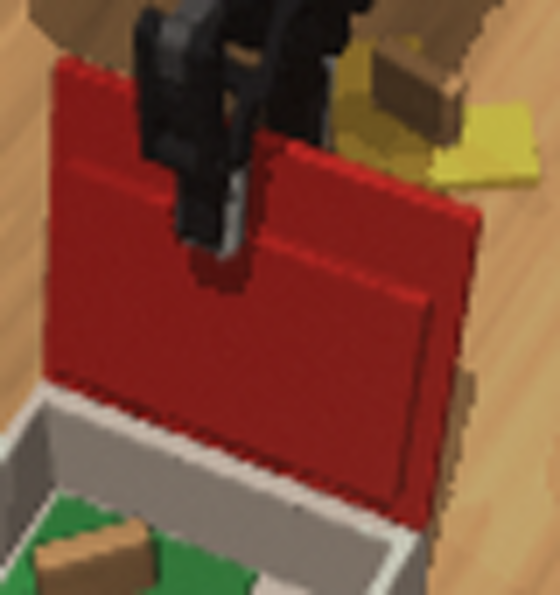

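View pics/w8.png

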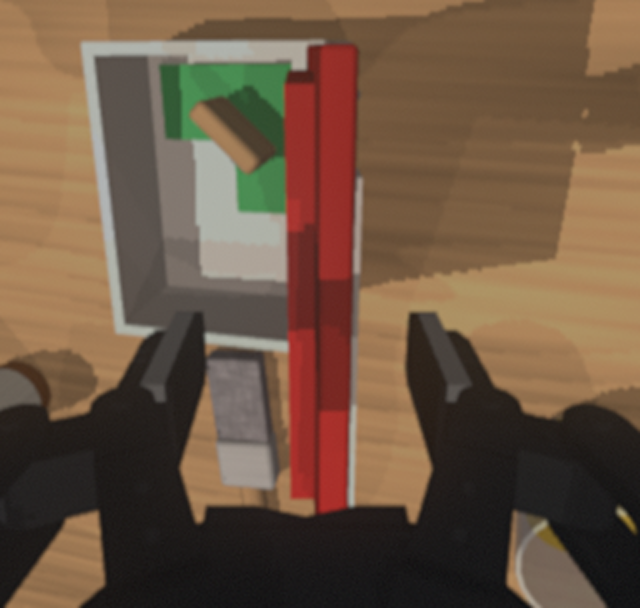

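Run:
```python
from h import *
w=Cam("wrist"); o,Rc,p=tool()
print("cam in tool mm",(Rc.inv().apply(w.o-p)*1000).round(1)); print("cam axes in tool",(Rc.inv().as_matrix()@w.R.T).round(3).tolist())
# lip end-face edges: cast to plane z_t: lip height
for z in (.217,.2195):
  for px in ((100+318/2,80+150/2),(100+356/2,80+150/2),(100+318/2,80+440/2),(100+354/2,80+440/2)):
    X=w.plane([px],z)[0]; print(z,px,"tool",(Rc.inv().apply(X-p)*1000).round(1),"tub",((X-TC)@D*1000).round(1))
```

```text
cam in tool mm [  77.2   -1.3 -141.8]
cam axes in tool [[0.0, -0.952, -0.305], [1.0, -0.0, 0.001], [-0.001, -0.305, 0.952]]
0.217 (259.0, 155.0) tool [ 55.8   1.5 -22.6] tub 87.8
0.217 (278.0, 155.0) tool [ 56.1   9.5 -24.3] tub 95.9
0.217 (259.0, 300.0) tool [-18.2   2.  -22.6] tub 88.4
0.217 (277.0, 300.0) tool [-16.7  11.  -24.5] tub 97.5
0.2195 (259.0, 155.0) tool [ 56.2   1.5 -25.2] tub 88.2
0.2195 (278.0, 155.0) tool [ 56.5   9.2 -26.8] tub 96.2
0.2195 (259.0, 300.0) tool [-16.2   2.  -25.1] tub 88.9
0.2195 (277.0, 300.0) tool [-14.7  10.7 -27. ] tub 97.8
```

The lid leans freely: scene view with clear finger gap. The plate centre is 5.8 mm off the tool axis towards the posts, so I shift by that and pinch.

Emit:
{"name": "apply_moves", "arguments": {
  "rows": [
    [0,0.3,0,0,0,0],
    [0,0.55,0,0,0,0],
    [0,0.55,0,0,0,0]
  ]
}}

```text
t: 9.0
tool_pos: [0.5332, 0.0825, 0.194]
tool_rot: [-0.057, 3.118, -0.331]
contact_force: [-0.3, 0.8, 0.7]
opening: 0.0555
```

Emit:
{"name": "apply_moves", "arguments": {
  "rows": [
    [0,0,0,0,0,0],
    [0,0,0,0,0,0],
    [0,0,0,0,0,0],
    [0,0,0,0,0,0],
    [0,0,0,0,0,0],
    [0,0,0,0,0,0]
  ],
  "grip": 1.0,
  "squeeze": 70
}}

```text
t: 9.6
tool_pos: [0.5333, 0.0823, 0.1943]
tool_rot: [-0.057, 3.117, -0.332]
contact_force: [-0.0, -1.3, 1.3]
opening: 0.0068
```

Run:
```python
from h import *
o,_,_=tool(); print(o["tool_pos"],o["t"],o["contact_force"],o["opening"])
s=Cam("scene"); s.save("pics/s9.png",(205,85,285,170),7)
w=Cam("wrist"); w.save("pics/w9.png",(100,80,420,384),2)
```

```text
[0.53333975 0.08225692 0.19428118] 9.6 [-0.0296668  -1.2740481   1.31682765] 0.006793062239956941
```

View pics/s9.png

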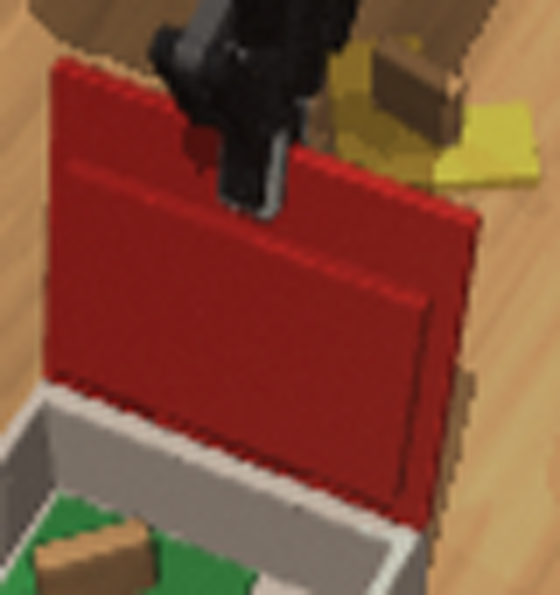

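View pics/w9.png

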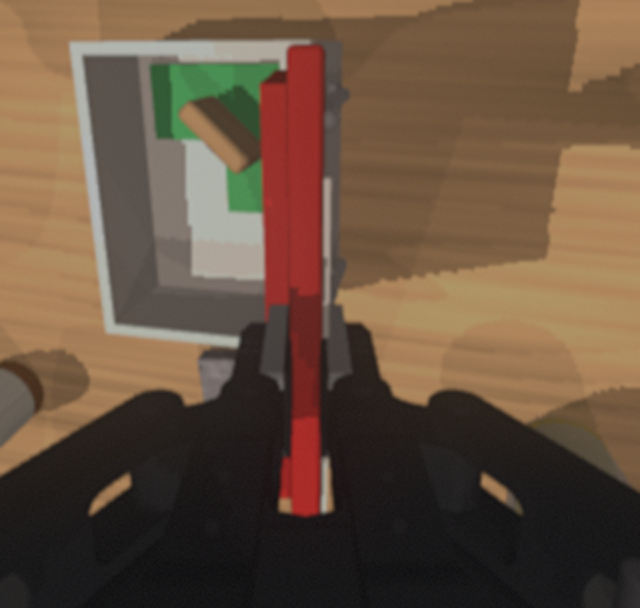

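The pinch holds: opening is 6.8 mm, and the lid is still leaning, unmoved. Now I'll lift it.

Run:
```python
from h import *
o,Rc,p=tool(); print(row(p+[0,0,.09],Rc))
```

```text
([-0.02, -1.89, -8.8, 0.0, 0.0, 0.0], 'deg', 0.0, 'mm', 90)
```

Emit:
{"name": "apply_moves", "arguments": {
  "rows": [
    [0,-0.2,-0.9,0,0,0],
    [0,-0.5,-2.2,0,0,0],
    [0,-0.9,-4.0,0,0,0],
    [0,-1.3,-6.0,0,0,0],
    [0,-1.7,-7.8,0,0,0],
    [0,-1.9,-8.8,0,0,0],
    [0,-1.9,-8.8,0,0,0]
  ]
}}

```text
t: 10.4
tool_pos: [0.534, 0.0825, 0.2868]
tool_rot: [-0.057, 3.113, -0.33]
contact_force: [0.8, 0.4, -2.5]
opening: 0.0062
```

Run:
```python
from h import *
o,Rc,p=tool(); print(p,o["opening"],o["contact_force"])
h=np.radians(103.4)
print(row([.5158,-.295,.275],pitched(90,h)))
s=Cam("scene"); s.save("pics/s10.png",(140,30,340,220),3.5)
t=Cam("top"); t.save("pics/t10.png",(160,180,300,300),5)
```

```text
[0.53403254 0.08249308 0.2868383 ] 0.006231656828401881 [ 0.82300178  0.36664601 -2.5413233 ]
([3.23, -36.57, 9.04, -2.42, -0.17, -2.25], 'deg', 16.6, 'mm', 378)
```

View pics/s10.png

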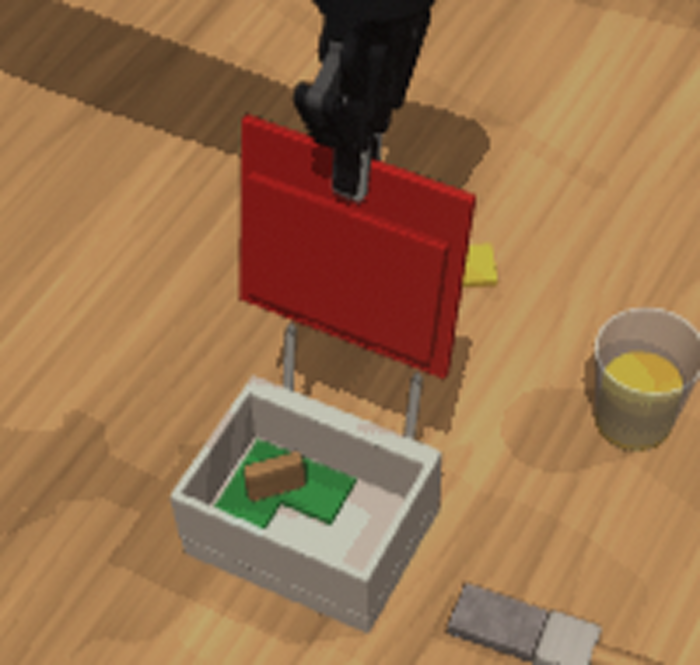

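Emit:
{"name": "apply_moves", "arguments": {
  "rows": [
    [0.1,-1,0.25,-0.1,0,-0.1],
    [0.3,-3,0.75,-0.2,0,-0.2],
    [0.5,-6,1.5,-0.4,0,-0.4],
    [0.8,-9,2.2,-0.6,0,-0.6],
    [1.1,-12,3.0,-0.8,0,-0.8],
    [1.3,-15,3.7,-1.0,0,-1.0],
    [1.6,-18,4.45,-1.2,0,-1.2],
    [1.9,-21,5.2,-1.4,-0.1,-1.4],
    [2.1,-24,5.9,-1.6,-0.1,-1.6],
    [2.4,-27,6.7,-1.8,-0.1,-1.8],
    [2.65,-30,7.4,-2.0,-0.15,-2.0],
    [2.9,-33,8.15,-2.2,-0.15,-2.1],
    [3.1,-35,8.65,-2.3,-0.15,-2.2],
    [3.2,-36.2,8.95,-2.4,-0.15,-2.25],
    [3.2,-36.6,9.05,-2.4,-0.15,-2.25],
    [3.2,-36.6,9.05,-2.4,-0.15,-2.25],
    [3.2,-36.6,9.05,-2.4,-0.15,-2.25]
  ]
}}

```text
t: 12.2
tool_pos: [0.515, -0.2944, 0.272]
tool_rot: [0.366, -3.114, 0.002]
contact_force: [-1.1, 0.4, -2.3]
opening: 0.0067
```

Run:
```python
from h import *
o,Rc,p=tool(); print(p,o["opening"],o["contact_force"],o["q"].round(2))
h=np.radians(103.4)
print(row([.5158,-.295,.275],pitched(90,h)))
s=Cam("scene"); s.save("pics/s11.png",(60,140,260,320),3.3)
t=Cam("top"); t.save("pics/t11.png",(200,170,400,310),4)
w=Cam("wrist"); w.save("pics/w11.png")
# tub rim
```

```text
[ 0.51503753 -0.29439997  0.27201532] 0.006672768386788204 [-1.13099123  0.35270232 -2.33049693] [-0.64 -0.04  1.64 -0.01  1.55 -2.45]
([-0.06, -0.08, -0.3, -0.01, -0.07, 0.0], 'deg', 0.4, 'mm', 3)
```

View pics/s11.png

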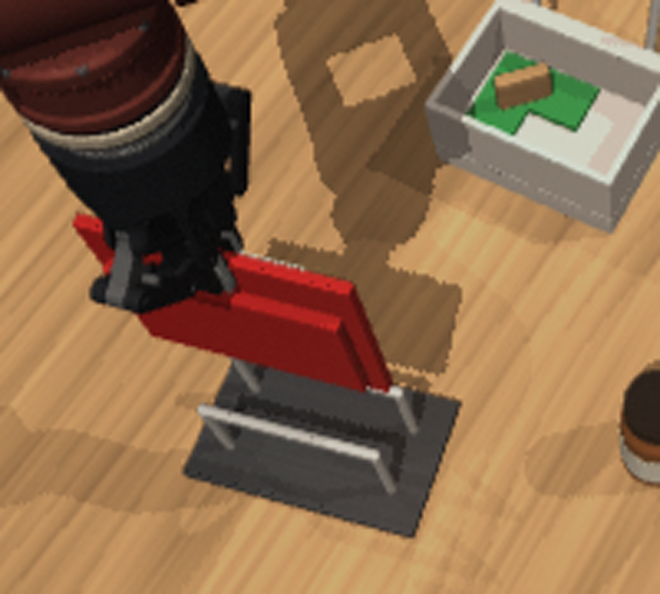

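View pics/w11.png

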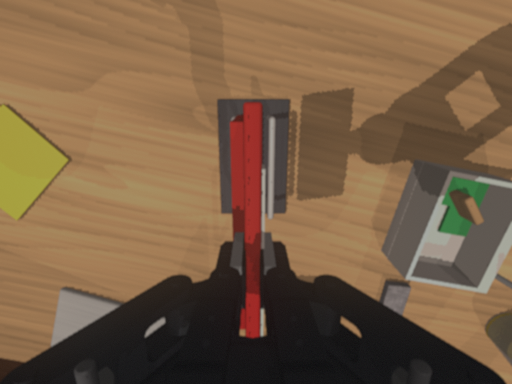

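View pics/t11.png

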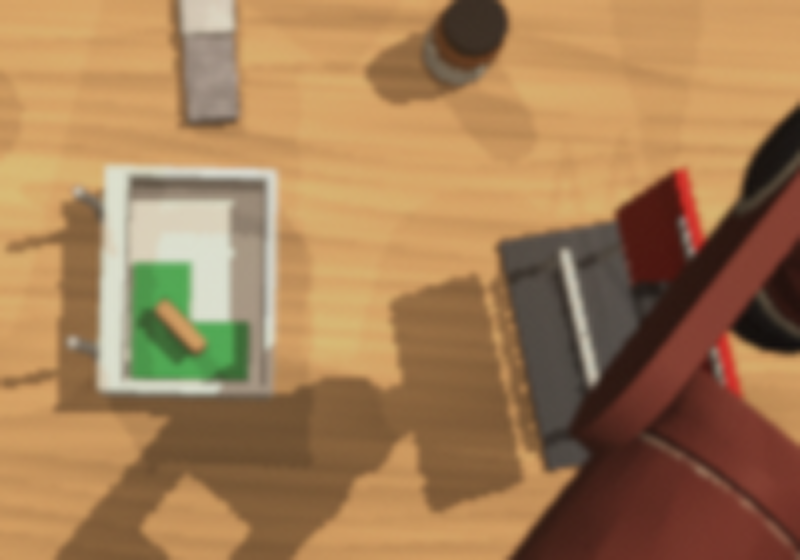

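Run:
```python
from h import *
w=Cam("wrist"); o,Rc,p=tool()
w.save("pics/w11b.png",(200,90,310,230),5)
for px in ((270,130),(271,160),(270,195)): print((Rc.inv().apply(w.plane([px],.082)[0]-p)*1000).round(1))
h=np.radians(103.4)
print(row([.5149,-.2911,.20],pitched(90,h)));print(row([.5149,-.2911,.127],pitched(90,h)))
```

```text
[ 46.8  19.  190.8]
[ 11.6  20.9 190.6]
[-32.4  20.5 190.3]
([-0.1, 0.35, 7.25, -0.02, -0.07, 0.01], 'deg', 0.3, 'mm', 73)
([-0.14, 0.37, 14.55, -0.02, -0.07, 0.01], 'deg', 0.3, 'mm', 146)
```

View pics/w11b.png

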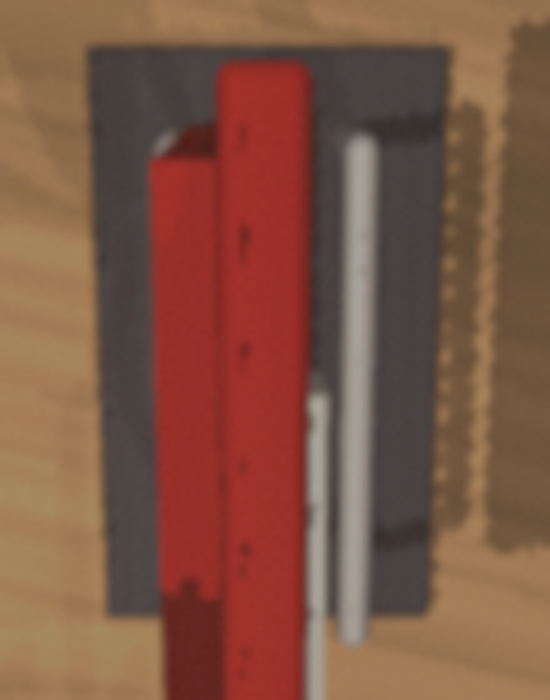

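Emit:
{"name": "apply_moves", "arguments": {
  "rows": [
    [-0.1,0.2,0.5,0,0,0],
    [-0.1,0.2,2,0,0,0],
    [-0.1,0.2,4,0,0,0],
    [-0.1,0.2,6,0,0,0],
    [-0.1,0.2,8,0,0,0],
    [-0.1,0.2,9.5,0,0,0],
    [-0.1,0.2,10,0,0,0],
    [-0.1,0.2,10,0,0,0]
  ]
}}

```text
t: 13.2
tool_pos: [0.5145, -0.2923, 0.1711]
tool_rot: [0.367, -3.113, 0.001]
contact_force: [-0.3, 0.6, -2.0]
opening: 0.0065
```

Run:
```python
from h import *
o,Rc,p=tool(); print(p,o["opening"],o["contact_force"])
s=Cam("scene"); s.save("pics/s12.png",(80,200,220,310),5)
```

```text
[ 0.51453932 -0.29229534  0.17111743] 0.0065474013053627616 [-0.30462663  0.56905564 -2.02805237]
```

View pics/s12.png

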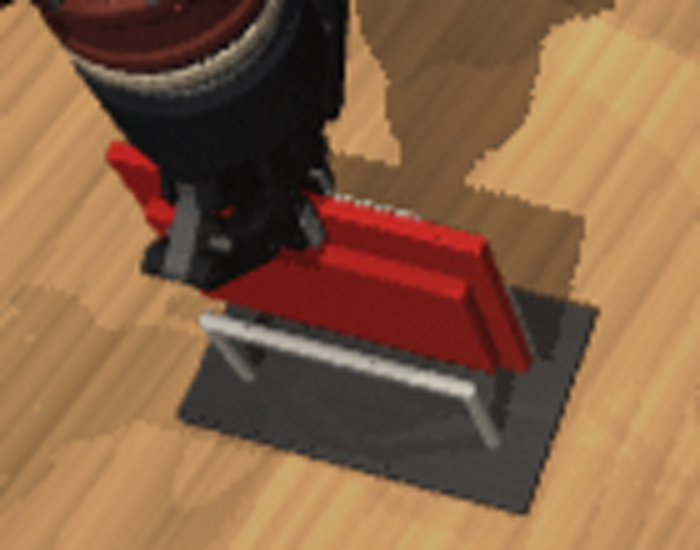

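Emit:
{"name": "apply_moves", "arguments": {
  "rows": [
    [0,0,1,0,0,0],
    [0,0,2,0,0,0],
    [0,0,3,0,0,0],
    [0,0,3.8,0,0,0],
    [0,0,4.2,0,0,0],
    [0,0,4.4,0,0,0],
    [0,0,4.4,0,0,0]
  ]
}}

```text
t: 13.95
tool_pos: [0.5149, -0.2928, 0.1282]
tool_rot: [0.367, -3.114, 0.003]
contact_force: [0.2, 0.2, -2.5]
opening: 0.0066
```

Run:
```python
from h import *
o,Rc,p=tool(); print(p,o["opening"],o["contact_force"])
s=Cam("scene"); s.save("pics/s13.png",(80,200,220,310),5)
```

```text
[ 0.51486741 -0.29280452  0.1282226 ] 0.006577417295148455 [ 0.23557205  0.24719255 -2.45664727]
```

View pics/s13.png

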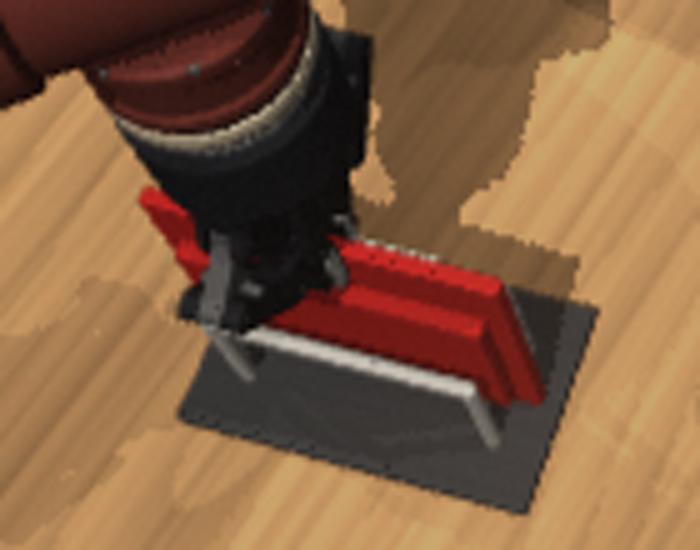

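Emit:
{"name": "apply_moves", "arguments": {
  "rows": [
    [0,0,0.15,0,0,0],
    [0,0,0.3,0,0,0],
    [0,0,0.3,0,0,0],
    [0,0,0.3,0,0,0]
  ]
}}

```text
t: 14.4
tool_pos: [0.5151, -0.293, 0.1257]
tool_rot: [0.367, -3.115, 0.004]
contact_force: [-0.3, 0.8, -2.3]
opening: 0.0064
```

Emit:
{"name": "apply_moves", "arguments": {
  "rows": [
    [0,0,0.15,0,0,0],
    [0,0,0.3,0,0,0],
    [0,0,0.3,0,0,0],
    [0,0,0.3,0,0,0]
  ]
}}

```text
t: 14.8
tool_pos: [0.5153, -0.2937, 0.1246]
tool_rot: [0.367, -3.115, 0.006]
contact_force: [-3.4, 0.8, 5.0]
opening: 0.0068
```

The lid touches the slot floor: the vertical force reads +5 N. I'll release it.

Emit:
{"name": "apply_moves", "arguments": {
  "rows": [
    [0,0,0,0,0,0],
    [0,0,0,0,0,0],
    [0,0,0,0,0,0],
    [0,0,0,0,0,0],
    [0,0,0,0,0,0],
    [0,0,-0.5,0,0,0],
    [0,0,-1.5,0,0,0],
    [0,0,-3,0,0,0],
    [0,0,-5.5,0,0,0],
    [0,0,-8,0,0,0],
    [0,0,-10.5,0,0,0],
    [0,0,-12,0,0,0],
    [0,0,-12,0,0,0]
  ],
  "grip": 0.5
}}

```text
t: 16.1
tool_pos: [0.5173, -0.2941, 0.249]
tool_rot: [-0.368, 3.12, -0.013]
contact_force: [0.4, 0.2, 0.3]
opening: 0.0427
```

Run:
```python
from h import *
o,Rc,p=tool(); print(p,o["opening"],o["contact_force"])
s=Cam("scene"); s.save("pics/s14.png",(80,180,220,310),4.5)
t=Cam("top"); t.save("pics/t14.png",(200,170,400,310),4)
w=Cam("wrist"); w.save("pics/w14.png")
```

```text
[ 0.51726957 -0.29413518  0.24896287] 0.04267877142897591 [0.39243481 0.17394425 0.28009848]
```

View pics/s14.png

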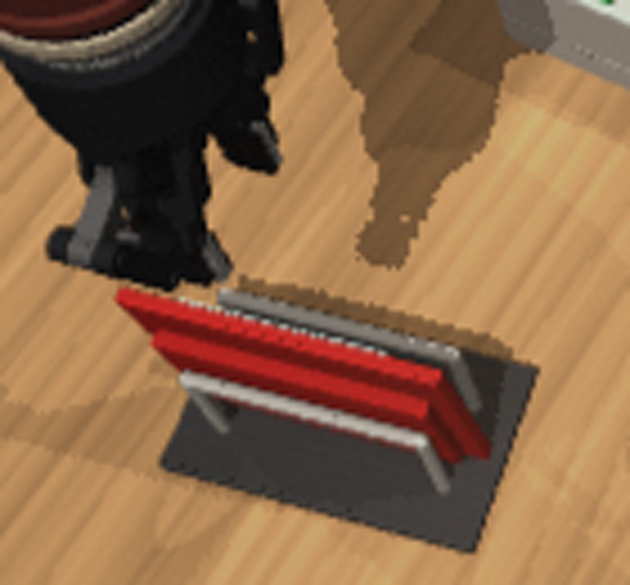

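View pics/w14.png

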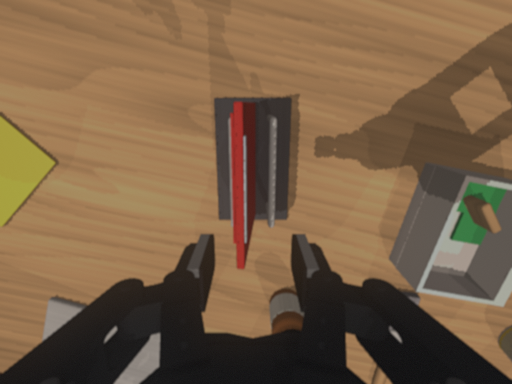

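The lid stands in the slot, leaning on the near hoop and let go. Next I measure the tub and green plate poses and the yellow plate again.

Run:
```python
from h import *
t=Cam("top"); s=Cam("scene")
hs=cv2.cvtColor(t.c,cv2.COLOR_BGR2HSV)
def grn(c):
    h=cv2.cvtColor(c,cv2.COLOR_BGR2HSV); return ((h[...,0]>45)&(h[...,0]<75)&(h[...,1]>120)).astype(np.uint8)
for n,c,box in(("top",t,(215,195,290,275)),("scene",s,(180,120,280,240))):
    k=biggest(grn(c.c),box)[:,0]; P=c.plane(k,.031)[:,:2]; q=np.c_[(P-TC[:2])@D[:2],(P-TC[:2])@E_[:2]]*1000
    a=cv2.approxPolyDP(q.astype(np.float32)[:,None],7,True)[:,0]; print(n,a.round(1).tolist())
t.save("pics/t15.png",(215,200,275,275),8); s.save("pics/s15.png",(175,125,275,225),6)
```

```text
top [[40.0, -9.600000381469727], [40.29999923706055, 62.099998474121094], [-31.200000762939453, 62.79999923706055], [-30.5, 31.600000381469727], [-4.699999809265137, 32.29999923706055], [-5.199999809265137, 52.29999923706055], [27.0, 30.399999618530273], [35.400001525878906, 36.400001525878906], [27.700000762939453, 10.300000190734863], [10.199999809265137, 15.600000381469727], [11.0, -10.399999618530273]]
scene [[40.0, 65.80000305175781], [-19.600000381469727, 64.9000015258789], [-20.5, 25.700000762939453], [4.0, 24.5], [6.699999809265137, -15.300000190734863], [43.900001525878906, -13.399999618530273], [43.70000076293945, 22.299999237060547], [18.0, 17.299999237060547], [-5.0, 49.29999923706055], [18.5, 65.69999694824219], [42.70000076293945, 45.900001525878906]]
```

View pics/t15.png

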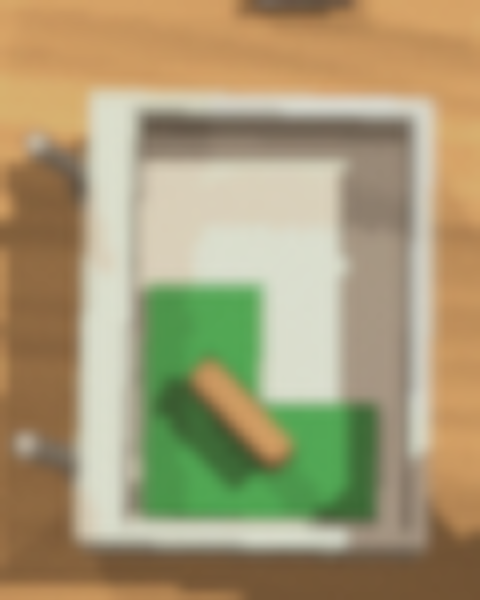

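View pics/s15.png

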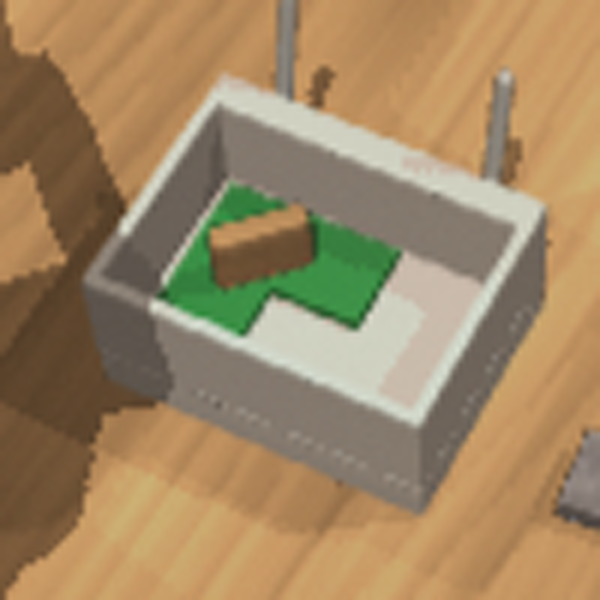

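Run:
```python
from h import *
t=Cam("top"); s=Cam("scene")
A=t.plane(np.array([[90,92],[437,98],[427,552],[76,548]])/8-.44+[215,200],.08)[:,:2]
B=s.plane(np.array([[545,205],[418,425],[88,283],[222,78]])/6-.42+[175,125],.08)[:,:2]
for P in (A,B):
    q=np.c_[(P-TC[:2])@D[:2],(P-TC[:2])@E_[:2]]*1000; print(q.round(1).tolist(), "mean", q.mean(0))
    for i,j in((0,3),(1,2)): v=P[i]-P[j]; print("edge yaw",np.degrees(np.arctan2(v[1],v[0])),np.linalg.norm(v))
# interior mouth edges top
I=t.plane(np.array([[140,113],[413,121],[403,530],[125,520]])/8-.44+[215,200],.08)[:,:2]
q=np.c_[(I-TC[:2])@D[:2],(I-TC[:2])@E_[:2]]*1000; print(q.round(1).tolist(),q.mean(0))
# green, inner corner & outer, top and scene
G=t.plane(np.array([[147,285],[260,287],[262,405],[377,405],[372,520],[145,515]])/8-.44+[215,200],.031)[:,:2]
q=np.c_[(G-TC[:2])@D[:2],(G-TC[:2])@E_[:2]]*1000; print("G top",q.round(1).tolist())
G=s.plane(np.array([[402,250],[357,328],[275,293],[245,333],[162,297],[235,185]])/6-.42+[175,125],.031)[:,:2]
q=np.c_[(G-TC[:2])@D[:2],(G-TC[:2])@E_[:2]]*1000; print("G scene",q.round(1).tolist())
```

```text
[[66.9, -76.0], [-55.2, -77.5], [-54.5, 80.1], [65.3, 82.2]] mean [5.63388251 2.18749057]
edge yaw 2.5972132334789304 0.1582956793707774
edge yaw 1.7724448822127647 0.15763033340579632
[[66.4, -75.3], [-51.7, -76.1], [-52.7, 75.8], [64.0, 78.8]] mean [6.48595046 0.79435644]
edge yaw 2.903613444895144 0.15411097730377096
edge yaw 2.358348509205892 0.15192498673370078
[[49.1, -69.1], [-46.9, -69.1], [-46.2, 72.9], [48.9, 72.3]] [1.23572613 1.76937558]
G top [[46.1, -14.7], [5.2, -15.2], [3.2, 27.4], [-38.1, 26.2], [-37.2, 67.1], [43.8, 67.7]]
G scene [[47.8, -16.0], [3.5, -17.2], [3.3, 22.9], [-20.3, 24.6], [-20.3, 65.7], [45.4, 66.5]]
```

Run:
```python
from h import *
print(row([.4875,.29,.20],pitched(90,np.radians(80))))
```

```text
([-10.87, 57.33, 4.15, -0.03, -0.08, 4.69], 'deg', 23.4, 'mm', 585)
```

Emit:
{"name": "apply_moves", "arguments": {
  "rows": [
    [-0.5,2,0,0,0,0.5],
    [-1.2,6,0,0,0,1],
    [-10.9,57.3,4.1,0,-0.1,4.7],
    [-10.9,57.3,4.1,0,-0.1,4.7],
    [-10.9,57.3,4.1,0,-0.1,4.7],
    [-10.9,57.3,4.1,0,-0.1,4.7],
    [-10.9,57.3,4.1,0,-0.1,4.7],
    [-10.9,57.3,4.1,0,-0.1,4.7],
    [-10.9,57.3,4.1,0,-0.1,4.7],
    [-10.9,57.3,4.1,0,-0.1,4.7],
    [-10.9,57.3,4.1,0,-0.1,4.7],
    [-10.9,57.3,4.1,0,-0.1,4.7],
    [-10.9,57.3,4.1,0,-0.1,4.7],
    [-10.9,57.3,4.1,0,-0.1,4.7],
    [-10.9,57.3,4.1,0,-0.1,4.7],
    [-10.9,57.3,4.1,0,-0.1,4.7],
    [-10.9,57.3,4.1,0,-0.1,4.7]
  ]
}}

```text
t: 18.15
tool_pos: [0.4882, 0.2886, 0.2005]
tool_rot: [0.278, 3.127, -0.004]
contact_force: [-0.2, 0.3, 0.2]
opening: 0.0429
```

Run:
```python
from h import *
o,Rc,p=tool(); print(p,o["q"].round(2),o["t"])
w=Cam("wrist"); w.save("pics/w16.png")
y=yel(w.c); cs=biggest(y)[:,0]
P=w.plane(cs,.006)[:,:2]*1000; a=cv2.approxPolyDP(P.astype(np.float32)[:,None],6,True)[:,0]; print(a.round(1).tolist())
print(row([.4875,.29,.014],pitched(90,np.radians(80))))
```

```text
[0.48817101 0.28859843 0.2005078 ] [ 0.4  -0.06  1.78 -0.    1.42 -0.99] 18.15
[[460.5, 272.0], [480.3999938964844, 244.39999389648438], [547.0, 289.0], [522.5999755859375, 321.0], [502.8999938964844, 306.3999938964844], [523.4000244140625, 287.79998779296875], [521.9000244140625, 279.20001220703125], [503.20001220703125, 278.70001220703125], [484.0, 264.8999938964844]]
([0.14, 0.16, 18.66, -0.02, 0.03, -0.03], 'deg', 0.3, 'mm', 187)
```

View pics/w16.png

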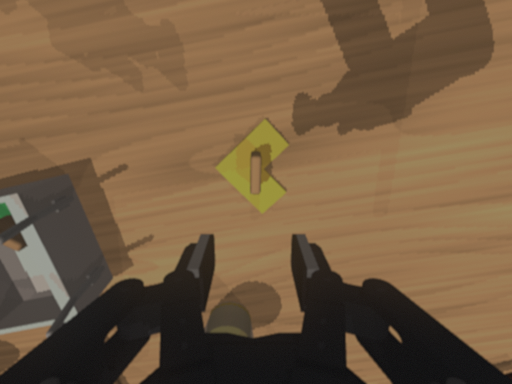

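The wrist view shows the wooden grip at (255,172), parallel to the pads. The corners agree with the earlier ones to 1 mm. I'll descend and grasp.

Emit:
{"name": "apply_moves", "arguments": {
  "rows": [
    [0.1,0.1,3,0,0,0],
    [0.1,0.1,7,0,0,0],
    [0.1,0.1,11,0,0,0],
    [0.1,0.1,14.5,0,0,0],
    [0.1,0.1,17,0,0,0],
    [0.1,0.1,18.3,0,0,0],
    [0.1,0.1,18.6,0,0,0],
    [0.1,0.1,18.6,0,0,0]
  ]
}}

```text
t: 19.0
tool_pos: [0.4885, 0.2893, 0.0154]
tool_rot: [0.279, 3.126, -0.003]
contact_force: [-0.2, -1.1, -0.0]
opening: 0.0424
```

Emit:
{"name": "apply_moves", "arguments": {
  "rows": [
    [0,0,0,0,0,0],
    [0,0,0,0,0,0],
    [0,0,0,0,0,0],
    [0,0,0,0,0,0],
    [0,0,0,0,0,0],
    [0,0,0,0,0,0]
  ],
  "grip": 1.0,
  "squeeze": 60
}}

```text
t: 19.6
tool_pos: [0.4901, 0.29, 0.0175]
tool_rot: [0.278, 3.123, -0.0]
contact_force: [-0.3, 0.1, 7.6]
opening: 0.0112
```

Run:
```python
from h import *
o,Rc,p=tool(); print(p,o["contact_force"],o["opening"],o["t"])
print(row([p[0],p[1],.17],pitched(90,np.radians(80))))
```

```text
[0.49013312 0.28999248 0.01750816] [-0.27307032  0.07710619  7.57690438] 0.011230884927598236 19.6
([-0.1, 0.01, -15.25, 0.0, 0.08, -0.04], 'deg', 0.4, 'mm', 152)
```

Emit:
{"name": "apply_moves", "arguments": {
  "rows": [
    [0,0,-0.5,0,0,0],
    [0,0,-1.5,0,0,0],
    [0,0,-3.5,0,0,0],
    [0,0,-6.5,0,0,0],
    [0,0,-9.5,0,0,0],
    [0,0,-12.5,0,0,0],
    [0,0,-14.5,0,0,0],
    [0,0,-15.3,0,0,0],
    [0,0,-15.3,0,0,0]
  ]
}}

```text
t: 20.5
tool_pos: [0.4897, 0.2904, 0.172]
tool_rot: [0.278, 3.12, 0.002]
contact_force: [0.5, 0.6, -1.8]
opening: 0.0108
```

Run:
```python
from h import *
o,Rc,p=tool(); print(p,o["contact_force"],o["opening"],o["t"])
w=Cam("wrist"); w.save("pics/w17.png",(150,120,362,384),2.2)
s=Cam("scene"); s.save("pics/s17.png",(200,20,320,130),5)
```

```text
[0.48967486 0.29036325 0.17203245] [ 0.52171308  0.56795309 -1.75149036] 0.010803665848181477 20.5
```

View pics/w17.png

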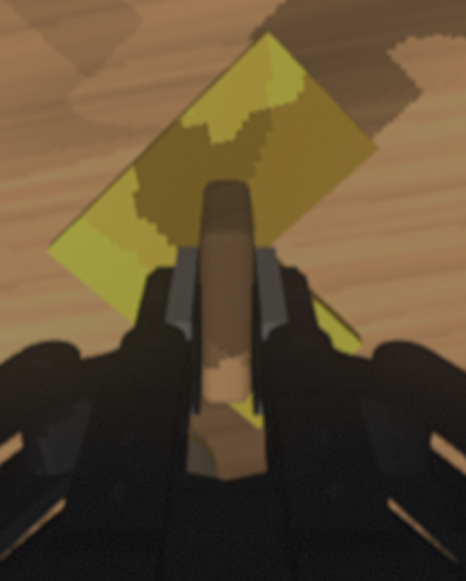

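View pics/s17.png

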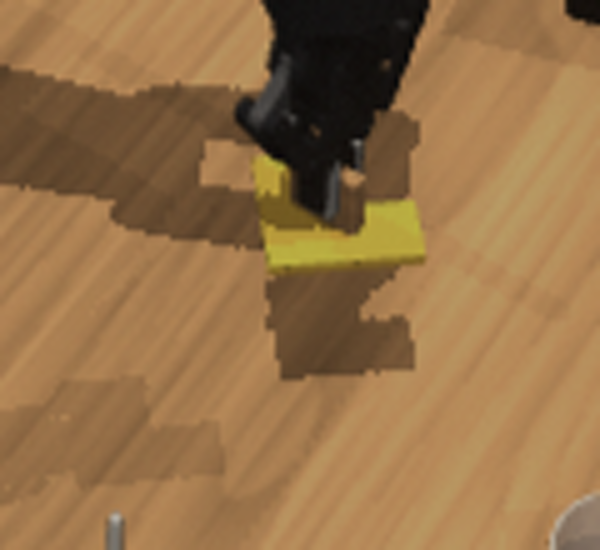

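Run:
```python
from h import *
w=Cam("wrist"); o,Rc,p=tool()
px=np.array([[48,250],[268,32],[378,148]])/2.2-.3+[150,120]
X=w.plane(px,p[2]-.0115); q=Rc.inv().apply(X-p)*1000; print(q.round(1).tolist())
# expected in tool: cutter local -> tool; jaw y along local (1,1), tool x = y x z(down)
for c in ((-35,-35),(49,-35),(49,7),(-35,49),(7,49)):
    c=np.array(c); print(c, "y",(c@[1,1]/2**.5).round(1),"l",(c@[1,-1]/2**.5).round(1))
```

```text
[[1.4, -49.8, 11.6], [60.3, 9.2, 11.2], [30.6, 38.4, 11.3]]
[-35 -35] y -49.5 l 0.0
[ 49 -35] y 9.9 l 59.4
[49  7] y 39.6 l 29.7
[-35  49] y 9.9 l -59.4
[ 7 49] y 39.6 l -29.7
```

```bash
cat >> h.py <<'E'
def place(z,dx=0,dy=0,yaw=92.3,ox=1.1,oy=-0.5):
    h=np.radians(yaw+45); yt=np.array([np.cos(h),np.sin(h),0]); xt=np.array([-np.sin(h),np.cos(h),0])
    G=TC+D*(-.008+dx/1000)+E_*(-.030+dy/1000)
    p=G-xt*ox/1000-yt*oy/1000; p=p.copy(); p[2]=z
    return p,pitched(90,h)
E
python3 - <<'E'
from h import *
p,r=place(.19); print(p,row(p,r))
E
```

```text
[ 0.56733944 -0.01060066  0.19      ] ([-13.12, -28.15, -2.05, -0.04, 0.03, -11.5], 'deg', 57.5, 'mm', 311)
```

Emit:
{"name": "apply_moves", "arguments": {
  "rows": [
    [0,0,-1,0,0,0],
    [-0.5,-1,-2,0,0,-0.5],
    [-1.4,-3,-2,0,0,-1.5],
    [-2.8,-6,-2,0,0,-2.7],
    [-4.2,-9,-2,0,0,-4],
    [-5.6,-12,-2,0,0,-5.3],
    [-7,-15,-2,0,0,-6.5],
    [-8.4,-18,-2,0,0,-7.7],
    [-9.8,-21,-2,0,0,-8.8],
    [-11.2,-24,-2,0,0,-10],
    [-12.3,-26.5,-2,0,0,-11],
    [-12.9,-27.7,-2,0,0,-11.5],
    [-13.1,-28.1,-2,0,0,-11.5],
    [-13.1,-28.1,-2,0,0,-11.5],
    [-13.1,-28.1,-2,0,0,-11.5]
  ]
}}

```text
t: 22.15
tool_pos: [0.5669, -0.0093, 0.1892]
tool_rot: [-1.26, 2.876, -0.004]
contact_force: [0.3, -0.1, -1.1]
opening: 0.0107
```

Run:
```python
from h import *
o,Rc,q=tool(); print(q,o["contact_force"],o["opening"],o["t"],o["q"].round(2))
for z in (.19,.11): p,r=place(z); print(row(p,r))
w=Cam("wrist"); w.save("pics/w18.png")
s=Cam("scene"); s.save("pics/s18.png",(140,60,300,230),3.5)
```

```text
[ 0.56693837 -0.00933794  0.18921382] [ 0.28579794 -0.05810716 -1.14468367] 0.010698530761670485 22.15 [-0.15 -0.06  1.79 -0.    1.4  -2.54]
([0.07, -0.12, -0.08, -0.04, 0.01, 0.0], 'deg', 0.2, 'mm', 2)
([0.07, -0.09, 7.92, -0.04, 0.01, 0.0], 'deg', 0.2, 'mm', 79)
```

View pics/w18.png

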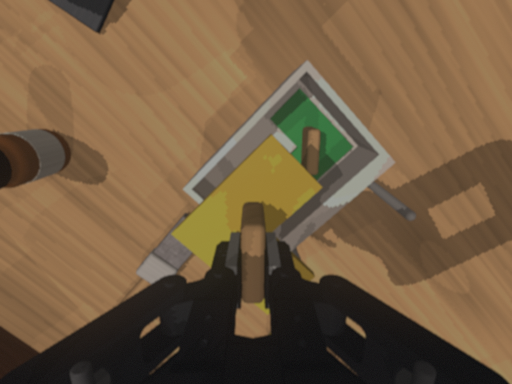

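View pics/s18.png

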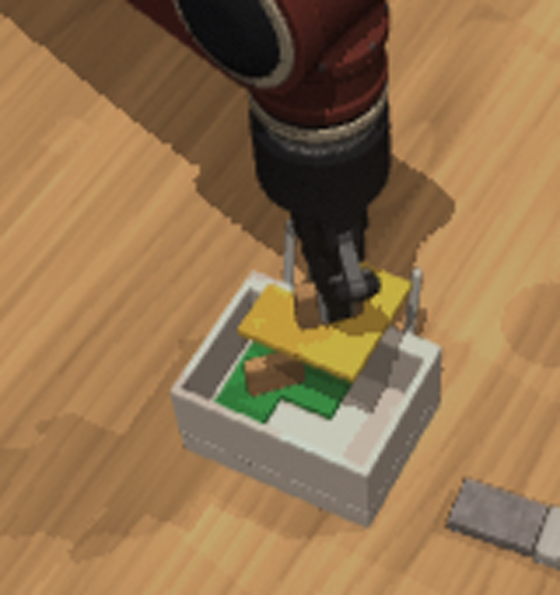

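Run:
```python
from h import *
w=Cam("wrist"); s=Cam("scene")
w.save("pics/w18b.png",(170,50,410,290),3)
for c in ((-55,78),(65,78),(-49,72),(49,72)):
    X=TC+D*(c[0]+1)/1000+E_*(c[1]+1.5)/1000+U*.08; print(c,((w.proj(X)[0]-[170,50]+.33)*3).round(0))
```

```text
(-55, 78) [417.  29.]
(65, 78) [679. 339.]
(-49, 72) [415.  62.]
(49, 72) [631. 315.]
```

View pics/w18b.png

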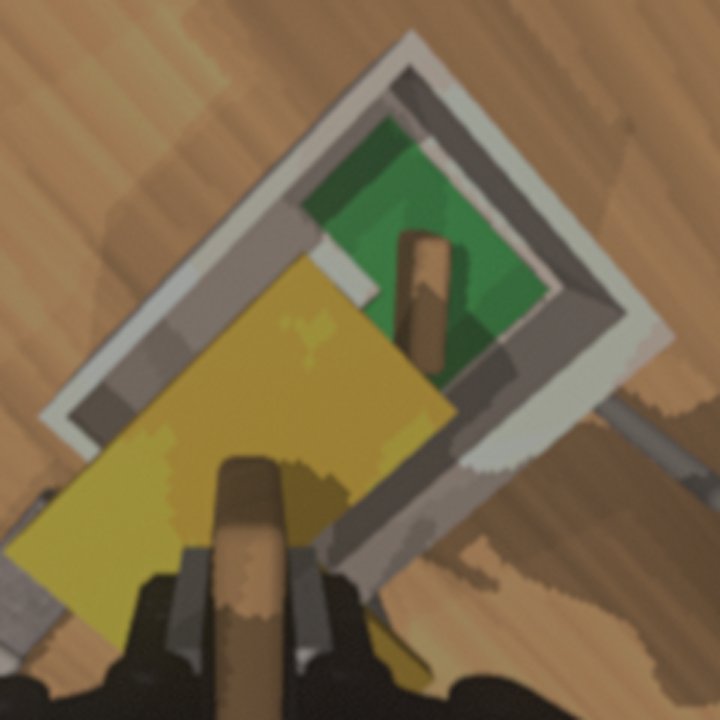

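Emit:
{"name": "apply_moves", "arguments": {
  "rows": [
    [0,-0.1,1,0,0,0],
    [0.05,-0.15,3,0,0,0],
    [0.05,-0.15,5,0,0,0],
    [0.05,-0.15,6.8,0,0,0],
    [0.05,-0.15,7.7,0,0,0],
    [0.05,-0.15,7.7,0,0,0],
    [0.05,-0.15,7.7,0,0,0]
  ]
}}

```text
t: 23.05
tool_pos: [0.5684, -0.0108, 0.1129]
tool_rot: [-1.261, 2.874, -0.005]
contact_force: [0.3, -0.4, -1.1]
opening: 0.0106
```

Run:
```python
from h import *
o,Rc,q=tool(); print(q,o["contact_force"],o["opening"],o["t"])
w=Cam("wrist"); w.save("pics/w19.png",(130,20,430,290),2.6)
s=Cam("scene"); s.save("pics/s19.png",(160,100,280,220),5)
# predicted yellow outline in tub coordinates
h=np.degrees(np.arctan2(*Rc.as_matrix()[:2,1][::-1])); print("plate yaw",h-45)
p,r=place(.06,-.5,-.8); print(row(p,r))
```

```text
[ 0.56842252 -0.01075386  0.1128749 ] [ 0.34638194 -0.42254872 -1.0875351 ] 0.01059174283358991 23.05
plate yaw 92.36775271668029
([0.09, 0.08, 5.38, -0.07, 0.03, 0.01], 'deg', 0.4, 'mm', 54)
```

View pics/w19.png

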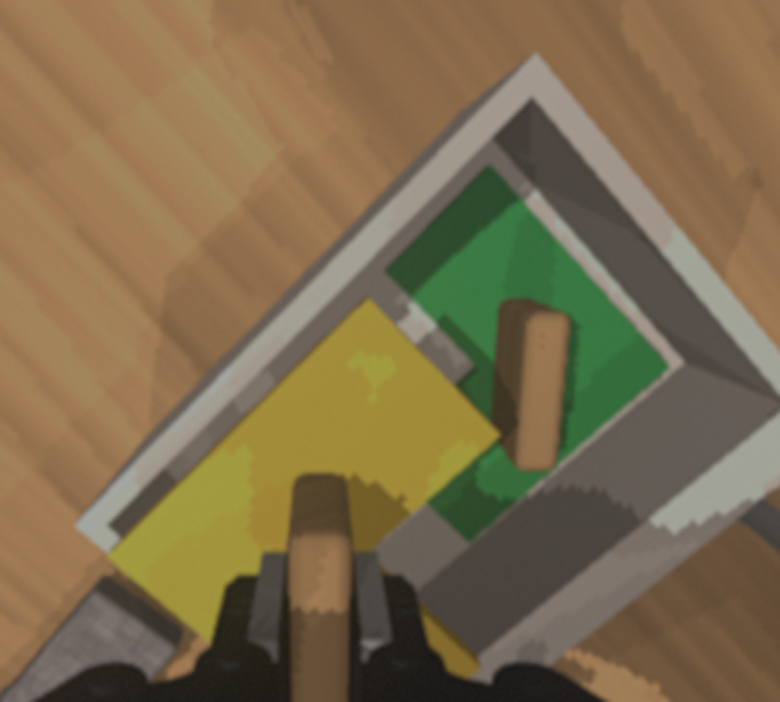

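View pics/s19.png

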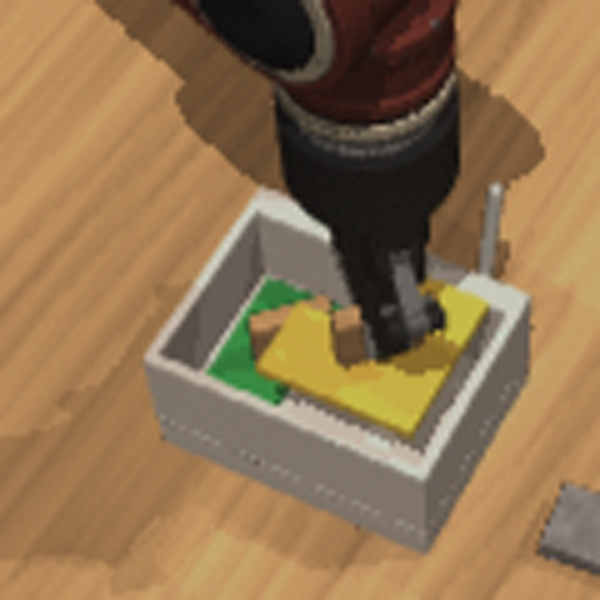

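Run:
```python
from h import *
w=Cam("wrist")
f=lambda L:np.array(L,float)/2.6-.3+[130,20]
def T(L,z):
    X=w.plane(f(L),z); return np.c_[(X-TC)@D,(X-TC)@E_].round(4)*1000
print("inner rim lip side",T([[112,527],[533,98]],.08)); print("inner corner post side",T([[778,402]],.08)); print("inner post edge lower",T([[478,660]],.08))
print("yellow top O,A,B",T([[108,553],[368,297],[502,435]],.1015))
print("green top corners (end, outer, end, inner?)",T([[388,270],[490,167],[670,370],[470,540]],.031))
```

```text
inner rim lip side [[-46.7 -71.6]
 [-48.6  71.9]]
inner corner post side [[46.5 71.3]]
inner post edge lower [[ 50.8 -29.6]]
yellow top O,A,B [[-45.2 -65.7]
 [-45.3  17.6]
 [ -3.   18.1]]
green top corners (end, outer, end, inner?) [[-38.5  25. ]
 [-39.1  65.4]
 [ 45.2  66.7]
 [ 45.4 -15.6]]
```

The wrist view puts the yellow's lip-side edge about 2 mm from the wall, with 6–7 mm of gap on the other sides. I'll shift it 2 mm towards the posts while lowering.

Emit:
{"name": "apply_moves", "arguments": {
  "rows": [
    [-0.1,0.18,0.3,0,0,0],
    [-0.1,0.18,1,0,0,0],
    [-0.1,0.18,2,0,0,0],
    [-0.1,0.18,3,0,0,0],
    [-0.1,0.18,4,0,0,0],
    [-0.1,0.18,5,0,0,0],
    [-0.1,0.18,5.8,0,0,0],
    [-0.1,0.18,6.3,0,0,0],
    [-0.1,0.18,6.6,0,0,0],
    [-0.1,0.18,6.6,0,0,0]
  ]
}}

```text
t: 24.2
tool_pos: [0.5687, -0.0091, 0.0475]
tool_rot: [-1.26, 2.873, -0.007]
contact_force: [-0.2, -0.3, -0.6]
opening: 0.011
```

Run:
```python
from h import *
o,Rc,q=tool(); print(q,o["contact_force"],o["opening"],o["t"])
w=Cam("wrist"); w.save("pics/w20.png",(130,20,430,290),2.6)
```

```text
[ 0.56865997 -0.00905787  0.04753518] [-0.19542912 -0.3307706  -0.57483321] 0.011023570970118385 24.2
```

View pics/w20.png

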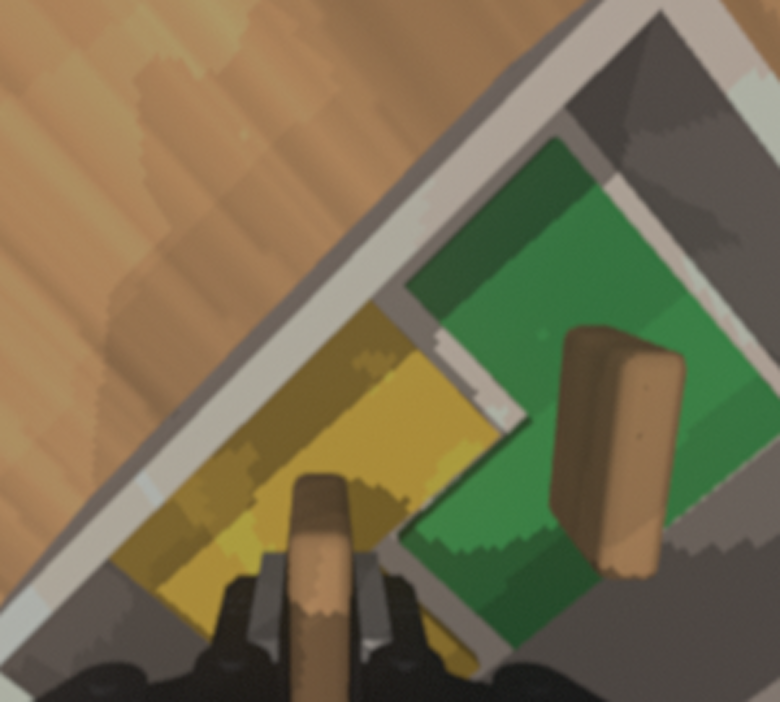

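Yellow is inside beside green with visible gaps. Lowering the last 5 mm.

Emit:
{"name": "apply_moves", "arguments": {
  "rows": [
    [0,0,0.2,0,0,0],
    [0,0,0.4,0,0,0],
    [0,0,0.5,0,0,0],
    [0,0,0.5,0,0,0],
    [0,0,0.5,0,0,0]
  ]
}}

```text
t: 24.75
tool_pos: [0.569, -0.0091, 0.043]
tool_rot: [-1.26, 2.873, -0.007]
contact_force: [-0.0, -0.2, -0.9]
opening: 0.0106
```

Emit:
{"name": "apply_moves", "arguments": {
  "rows": [
    [0,0,0.1,0,0,0],
    [0,0,0.2,0,0,0],
    [0,0,0.2,0,0,0],
    [0,0,0.2,0,0,0]
  ]
}}

```text
t: 25.15
tool_pos: [0.5697, -0.0092, 0.0426]
tool_rot: [-1.26, 2.872, -0.008]
contact_force: [-2.1, -0.3, 5.9]
opening: 0.011
```

On the floor: 5.9 N up. I'll open only to about 30 mm and retreat.

Emit:
{"name": "apply_moves", "arguments": {
  "rows": [
    [0,0,0,0,0,0],
    [0,0,0,0,0,0],
    [0,0,0,0,0,0],
    [0,0,0,0,0,0],
    [0,0,-0.5,0,0,0],
    [0,0,-1.5,0,0,0],
    [0,0,-3,0,0,0],
    [0,0,-5.5,0,0,0],
    [0,0,-9,0,0,0],
    [0,0,-13,0,0,0],
    [0,0,-17,0,0,0],
    [0,0,-20,0,0,0],
    [0,0,-20,0,0,0]
  ],
  "grip": 0.65
}}

```text
t: 26.45
tool_pos: [0.5713, -0.0092, 0.2512]
tool_rot: [-1.255, 2.862, -0.018]
contact_force: [-0.0, 0.5, 0.5]
opening: 0.0302
```

Run:
```python
from h import *
o,Rc,q=tool(); print(q,o["contact_force"],o["opening"],o["t"])
w=Cam("wrist"); w.save("pics/w21.png",(130,20,430,290),2.6)
s=Cam("scene"); s.save("pics/s21.png",(100,80,340,310),2.5); s.save("pics/s21b.png",(160,100,280,220),5)
t=Cam("top"); t.save("pics/t21.png",(200,170,400,310),4)
```

```text
[ 0.5712782  -0.00917385  0.25118706] [-0.01860645  0.52583771  0.54569632] 0.03015398077528086 26.45
```

View pics/w21.png

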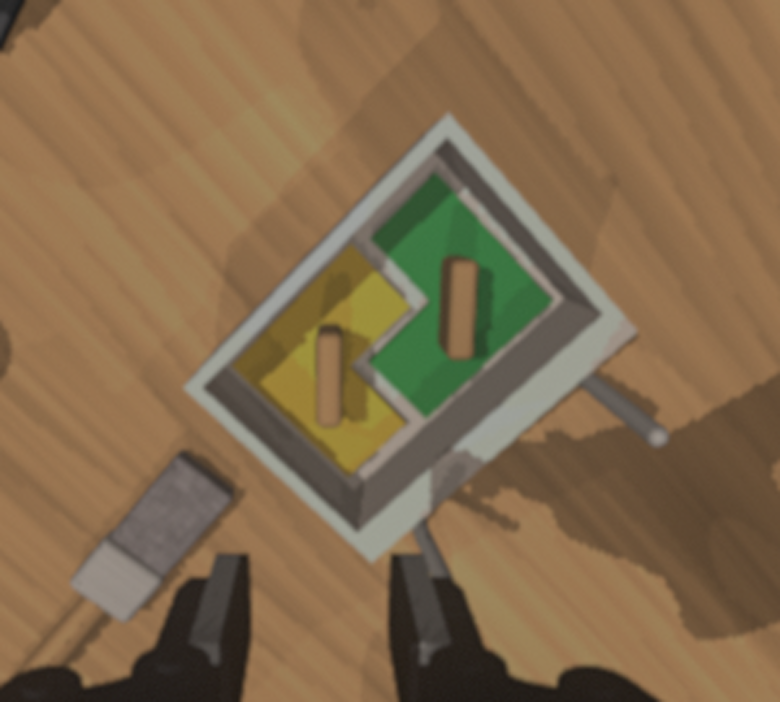

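View pics/s21b.png

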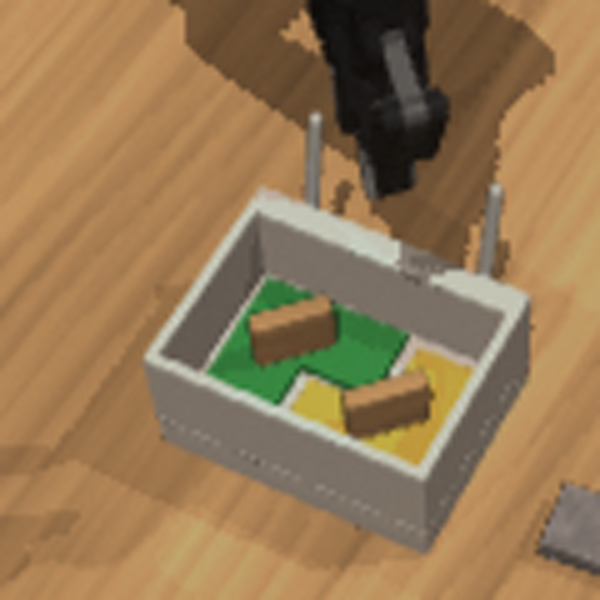

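View pics/s21.png

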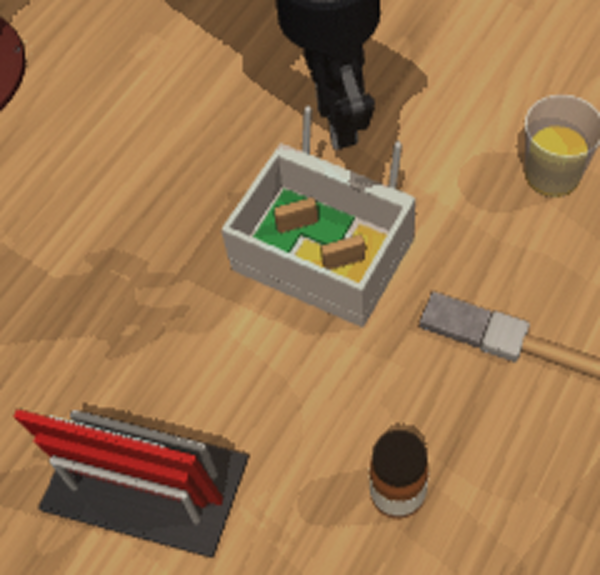

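Both plates lie beside each other with even gaps and grips up. The lid is in the rack, and the cup, jar and brush are unchanged. One numeric check, then I hand in.

Run:
```python
from h import *
w=Cam("wrist"); s=Cam("scene")
f=lambda L:np.array(L,float)/2.6-.3+[130,20]
def T(X): return np.c_[(X-TC)@D,(X-TC)@E_].round(4)*1000
print("yellow A,B,inner,Cend",T(w.plane(f([[357,243],[413,302],[355,362],[410,420]]),.031)).tolist())
print("grip tops y,g at z .067",T(w.plane(f([[329,380],[461,308]]),.067)).tolist())
# lid lean: lip edge end corners in scene, at the rack's end plane
h=np.radians(13.4); e=np.array([np.cos(h),np.sin(h),0]); n=np.array([-e[1],e[0],0]); C=np.array([.5158,-.295,.008])
px=np.array([[193,459],[220,498]])/2.5-.3+[100,80]   # lip underside/top corner, bottom corner at +x end
for p in px:
    d=s.ray([p])[0]; k=(.078-(s.o-C)@e)/(d@e); X=s.o+k*d; print("lid end pt across,height mm",((X-C)@n*1000).round(1),((X-C)[2]*1000).round(1))
print(ctrl.get_obs()["contact_force"].round(2),ctrl.get_obs()["t"])
```

```text
yellow A,B,inner,Cend [[-41.0, 25.0], [-2.7, 25.3], [-1.2, -14.5], [39.4, -15.2]]
grip tops y,g at z .067 [[-9.5, -24.299999999999997], [7.6, 38.1]]
lid end pt across,height mm -11.3 145.6
lid end pt across,height mm -0.6 16.6
[-0.06  0.77  0.16] 26.7
```

Run:
```python
from h import *
print(ctrl.finish_job())
```

```text
the job is handed in; nothing more can be done
None
```

The job is handed in at about 27 s, with every step carried out. The hand-in gives no verdict, so these are my own last checks.

**What I did**
- **Tipping the lid:** I put the lower finger under the lip and tipped the lid up. With the fingers clear of it, it leaned by itself about 12° past vertical on the posts.
- **Racking the lid:** I pinched it by the lip, lifted it off, lowered it into the slot until it touched the floor, and let go.
- **Yellow plate:** I gripped it by its handle, turned it about 57° to the tub's axes, set it on the tub's floor beside the green one, and let go.

**Last checks**
- **Lid:** it stands let go in the slot, leaning slightly (about 5°) on one hoop. A rough one-pixel reading put its bottom corner about 17 mm above the slot floor, which doesn't fit the floor contact I felt or the image. I put this down to reading error.
- **Plates:** both look flat, grips up, with even gaps. Their handles are (17, 62) mm apart, against the expected (18, 62) mm.
- **Disagreement:** the last wrist view placed both plates about 7 mm further along the tub than expected. The gaps to the walls and between the plates look right, so I treated it as a camera-pose error and didn't resolve it.
- **Cup, jar and brush:** they look unmoved in the final picture, though I didn't measure them.
- **Robot:** it is clear of everything, with force readings near zero.

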